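# Set up the mixing slab and restock the chain-spool feeder

## Robot

A 6-joint arm with a two-finger parallel gripper is mounted at the origin on a cart in front of the work surface, level with it; the furniture and walls round the work are solid. World frame = base frame: x ahead of the robot, y to its left, z up, the work surface at z = 0. Lengths are in m, angles in rad, forces in N, time in s.
With the tool pointing down it reaches from about 0.35 to 0.775 m from the base axis. Payload 5.5 kg.
Tool frame: the origin (TCP) lies at the very end of the fingers, on their centre line; the grasp point (between the pads) lies env.pinch_z behind it (env.pinch_z is the distance from the TCP to the grasp point, in m); z points along the fingers, y is the line along which they close (so a half turn about z gives the same grasp; the last joint's range is limited). The gripper opens to 85 mm and grips with 20 to 120 N. Pads are 22 mm wide; open, the fingers measure 114 mm over their backs; the gripper's body (76 mm by 85 mm) begins 54 mm behind the grasp point. The pads swing forward as they close: fully open they stand 13 mm farther back than shut.
Start: joints at [1.15, 0.313, 0.046, 1.304, 0, 1.431], TCP at [0.159, 0.553, 0.231] pointing down, gripper open.
Joint ranges: [-2.76, 2.76], [-0.86, 1.69], [-1.03, 1.26], [-2.2, 2.34], [-1.47, 1.5], [-3.14, 3.14]. Speed limits (rad/s): [2.57, 2.57, 3.14, 3.14, 3.14, 3.14].

## Interface

Orientations are given as a unit quaternion [w, x, y, z].
In Python, from workcell import env, eyes gives the robot as it stands.
- The arm moves only by the shell command python3 -m jog 'ROWS' [FORCE]. ROWS is JSON, one flat list of numbers, 7 for each row, row after row: the shift along the world's x, y, z as a fraction of full scale, then the turn, a rotation vector about the world's x, y, z as a fraction of full scale, then the opening, from -1 (shut) to 1 (fully open), so that 0 is half open. A call has 1 to 12 rows; each row is the pose to reach, as a shift and turn from the pose commanded when the call began, turning the shorter way round; what a row does not reach only later rows make up. Full scale, the value 1, is 20 cm for a shift and pi rad for a turn. A row lasts 1/12 s, in which the tool goes at most 41.7 mm and 7.16 degrees, less where a joint would pass 70% of its speed; a pose out of reach is approached as far as the arm can. A call with a number of a shift or a turn outside -1 to 1 is refused whole. A call with a gripper value outside its range is refused whole. The fingers move at their own pace and stop on an object; FORCE is the grip in N (left out, the last holds). Time passes only in rows, so rows that repeat a pose let the fingers close. It gives the time, the measured TCP pose, the force, the opening and the grip force at its end, in the units of the state.
- env.get_state(): the state, without advancing time (a new reading comes with each control period).
- eyes.read_camera(name): name is "scene" or "top"; returns (picture, depth): 384x512x3 uint8, red, green, blue; 384x512 float32, m along the optical axis (not along the pixel's ray), 0 where there is no reading.
- eyes.calibration(name): a dict with "fx", "fy", "cx", "cy" (pixels), "k1" (the pictures are not rectified: a ray, as slopes to the right and down, at radius r is drawn at 1 + k1 r^2 times it, then the intrinsics apply), "R" (3x3) and "t" (3): a world point X has camera coordinates R X + t. Camera axes: x right, y down, z forward; pixel columns grow to the right and rows downward; lengths in m; the calibration is good to about 2 mm. A picture is of the moment at which its call begins. calibration takes no time and is no camera call.
- env.hand_in(): hands the job in; it is judged then, once.
The state is a dict: "clock": time; "joint_pos": joint angles; "qvel": joint speeds; "tau": joint torques, N m; "tcp_pos": TCP position; "orientation": TCP orientation; "wrist_force": force on the tool from outside, world axes, zero at the start; "ft_torque": the same for the moment, N m; "finger_gap": finger opening in m; "grip_force": force on a finger pad.
Only numpy, scipy, OpenCV 4.12 (cv2) and the standard library are available. Lean on these libraries where they do the work, as an engineer would, in place of code of your own. Each camera call takes 0.05 s, during which the arm holds its last target. There are 200 camera calls.

## Task

Get this station ready for the next patient. First slide the white mixing slab along its grey board, without lifting it off, until it drops into the pocket, and then stand the jar upright in the middle of the slab. Also load every loose chain spool, lying flat, into the bay at the high end of the white sloping feeder lane, so that all of them slide down the lane and rest in a row against the stop; leave the other things on the worktop where they are.

Things in the scene. Friction and masses are not known exactly. Their poses are not given: they have to be found in the camera images.
- lane_stop (a point): white sloping feeder lane, fixed: point on its floor, mid-width, at the inner face of the stop at the low end, 22 mm above the table; x up the lane (24 deg uphill), y across, z off the floor. Straight channel 43 mm wide inside to x = 215 mm, then a funnel to 245 mm, then the bay; walls and stop 12 mm high, 4 mm thick. Slippery: a spool let go in the bay slides down by itself
- lane_bay (a point): middle of the open bay at the lane's high end, on its floor, where spools are put in; 272 mm up the lane from lane_stop, axes as there. The bay is 92 mm wide inside (y), with walls 12 mm high on both sides and, 30 mm up the lane from this point, at the back. The feeder is solid below it
- pocket (a point): grey board, fixed, 120 (x) x 214 (y) x 14 mm high, with a pocket 64 (x) x 94 (y) mm, 5 mm deep, in its right (-y) half; the point is the centre of the pocket's floor, 9 mm above the table, mid-width of the board, axes along the board's sides. The deck is 5 mm above this point; the board runs from y = -57 to +157 mm of it
- slab_c (a point): plain white mixing slab, loose, 60 (x) x 90 (y) x 10 mm, about 130 g; the point is its centre. It fits the pocket the same way round, with 2 mm play on every side. At the start it lies on the deck about 100 to 107 mm to the pocket's +y side; seated, it stands 5 mm proud, its centre 5 mm above the pocket's floor
- jar_c (a point): small jar with a cream ribbed lid, 38 mm high, lid 38 mm and body 35 mm across (lid from 24 mm up), 50 g; the point is its centre, 19 mm above its underside, z up
- spool_1_c (a point): spool of elastic chain lying flat, a disc 39 mm across and 14 mm high, 25 g, either way up is fine; the point is its centre, 7 mm above its underside, z along its axis. Four to six spools are there; absent ones have no pose
- spool_2_c (a point): spool of elastic chain lying flat, a disc 39 mm across and 14 mm high, 25 g, either way up is fine; the point is its centre, 7 mm above its underside, z along its axis. Four to six spools are there; absent ones have no pose
- spool_3_c (a point): spool of elastic chain lying flat, a disc 39 mm across and 14 mm high, 25 g, either way up is fine; the point is its centre, 7 mm above its underside, z along its axis. Four to six spools are there; absent ones have no pose
- spool_4_c (a point): spool of elastic chain lying flat, a disc 39 mm across and 14 mm high, 25 g, either way up is fine; the point is its centre, 7 mm above its underside, z along its axis. Four to six spools are there; absent ones have no pose
- spool_5_c (a point): spool of elastic chain lying flat, a disc 39 mm across and 14 mm high, 25 g, either way up is fine; the point is its centre, 7 mm above its underside, z along its axis. Four to six spools are there; absent ones have no pose
- spool_6_c (a point): spool of elastic chain lying flat, a disc 39 mm across and 14 mm high, 25 g, either way up is fine; the point is its centre, 7 mm above its underside, z along its axis. Four to six spools are there; absent ones have no pose
- dish: bystander: pink mixing dish, 39 mm across, 25 mm high; origin at the middle of its underside; leave it be
- pliers: bystander: orthodontic pliers lying flat, 122 x 35 x 9 mm, long axis x; origin at the middle of its underside; leave it be
- bite_block: bystander: purple bite block, 16 x 68 x 19 mm; origin at the middle of its underside; leave it be
- clamp: bystander: cream C-shaped plastic clamp, 44 x 50 x 8 mm; origin at the middle of its underside; leave it be
- mouse: bystander: black computer mouse, 106 x 61 x 38 mm; origin at the middle of its underside; leave it be
Mind the look-alikes: they are no part of the job. Leave any orange or yellow look-alike of the part that bears spool_4_c alone.

How it is judged:
By the outcome, as a careful person would: the job done as asked, in the order asked, and still so for the second after the job is handed in, with the robot touching nothing.
Of spool_1, spool_2, spool_3, spool_4, spool_5, spool_6 only 4 to 6 are there at a start; the rules pass over those that are not, and their reading is None.
At some moment in a run one of spool_1, spool_2, spool_3, spool_4, spool_5, spool_6 may be knocked a few centimetres aside while the robot is not near it.
It also fails if it takes over 210 s, if anything falls off the work surface, if the arm or the gripper's body presses on something with over 40 N, if the wrist force passes 120 N, or if a joint passes its speed limit or range.

## Working session

There is one attempt and no reset: what is moved stays moved. The work goes in short steps, Python scripts to look and compute and a shell command to move; the robot and the scene stay as the last step left them, time stands still between calls to the robot, and variables do not carry over. Pictures are saved under pics/ and viewed, at most 14 in all, crops included, and the job is handed in when it is done.

```bash
mkdir -p pics; ls
cat > h.py <<'E'
import numpy as np, cv2
from workcell import env, eyes
def cast(name,u,v,z):
    """pixel -> world point on plane of height z"""
    c=eyes.calibration(name); R=np.array(c['R']);t=np.array(c['t'])
    d=np.array([(u-c['cx'])/c['fx'],(v-c['cy'])/c['fy']]); s=d.copy()
    for _ in range(20): s=d/(1+c['k1']*(s@s))
    o=-R.T@t; r=R.T@np.array([s[0],s[1],1]); return o+r*(z-o[2])/r[2]
def pt(name,u,v,dep):
    c=eyes.calibration(name); R=np.array(c['R']);t=np.array(c['t'])
    d=np.array([(u-c['cx'])/c['fx'],(v-c['cy'])/c['fy']]); s=d.copy()
    for _ in range(20): s=d/(1+c['k1']*(s@s))
    return R.T@(np.array([s[0],s[1],1])*dep-t)
def cloud(name,depth):
    c=eyes.calibration(name); R=np.array(c['R']);t=np.array(c['t'])
    v,u=np.mgrid[0:384,0:512]
    d=np.stack([(u-c['cx'])/c['fx'],(v-c['cy'])/c['fy']],-1); s=d.copy()
    for _ in range(20): s=d/(1+c['k1']*(s**2).sum(-1,keepdims=True))
    P=np.concatenate([s,np.ones_like(s[...,:1])],-1)*depth[...,None]
    return (P-t)@R
def proj(name,X):
    c=eyes.calibration(name); p=np.array(c['R'])@X+np.array(c['t']); s=p[:2]/p[2]; s=s*(1+c['k1']*(s@s))
    return np.array([s[0]*c['fx']+c['cx'],s[1]*c['fy']+c['cy']])
def shot(name,tag):
    im,d=eyes.read_camera(name); np.savez('/tmp/%s.npz'%tag,im=im,d=d); return im,d
def save(im,fn,s=1.5): cv2.imwrite('pics/'+fn,cv2.resize(im[...,::-1],None,fx=s,fy=s,interpolation=cv2.INTER_CUBIC))
E
python3 - <<'E'
from h import *
for n in('scene','top'):
    im,d=shot(n,n+'0'); save(im,n+'0.png')
    c=eyes.calibration(n); print(n,c, -np.array(c['R']).T@np.array(c['t']))
print(env.get_state(),env.pinch_z)
E
```

```text
pics
scene {'fx': 366.4207487174661, 'fy': 366.4207487174661, 'cx': 258.58274826711414, 'cy': 196.17364723823584, 'k1': -0.04965495021154342, 'R': array([[ 0.73601409, -0.67666436,  0.02021413],
       [-0.39597679, -0.4545425 , -0.7978681 ],
       [ 0.54907708,  0.57923783, -0.60249306]]), 't': array([-0.27325034,  0.3515483 ,  0.74307732])} [-0.06768566 -0.45552362  0.73371162]
top {'fx': 347.232019682208, 'fy': 347.232019682208, 'cx': 261.1714726964645, 'cy': 186.27553956722542, 'k1': 0.021416411292186813, 'R': array([[-0.02749638, -0.99960714, -0.00543352],
       [-0.99310046,  0.02793647, -0.11389042],
       [ 0.11399747,  0.00226446, -0.99347846]]), 't': array([0.1779531 , 0.53085042, 1.01623892])} [0.41623219 0.16075187 1.07103717]
{'clock': 0.1, 'joint_pos': array([1.15039135e+00, 3.13973247e-01, 4.50798072e-02, 1.30357683e+00,
       1.79491445e-05, 1.43119230e+00]), 'qvel': array([-9.05688477e-05, -3.40799676e-04,  1.78741212e-03, -3.03918007e-04,
       -1.42269412e-03, -1.92542316e-04]), 'tau': array([ 3.51351351e-03, -4.81725526e+01,  2.99243474e+01,  1.27801191e-02,
       -5.16224418e-05,  1.78416207e-05]), 'tcp_pos': array([0.1591676 , 0.55206222, 0.23046552]), 'orientation': array([-2.39931004e-04,  1.39939616e-01,  9.90159686e-01, -8.01896614e-04]), 'wrist_force': array([-0.88673009,  0.09420023, -0.82448958]), 'ft_torque': array([-0.02085404, -0.02263704,  0.01951791]), 'grip_force': 0.0, 'finger_gap': 0.08531393418121531} 0.0187
```

View pics/top0.png

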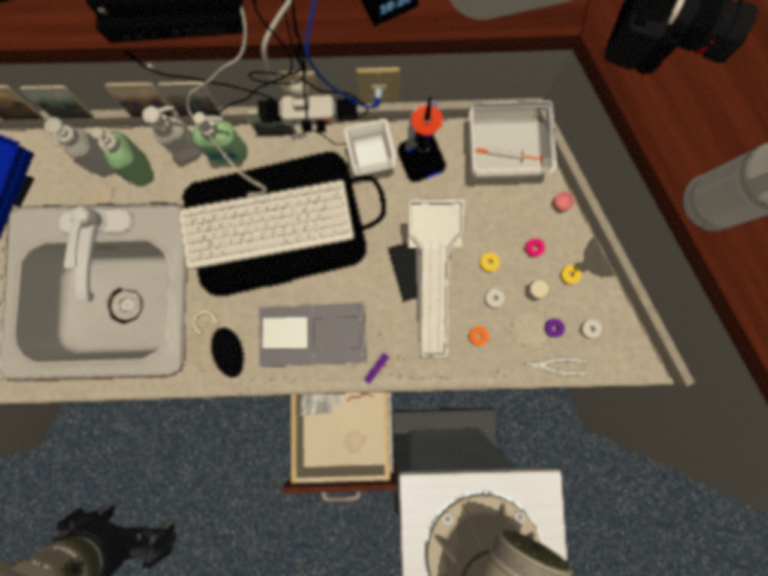

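View pics/scene0.png

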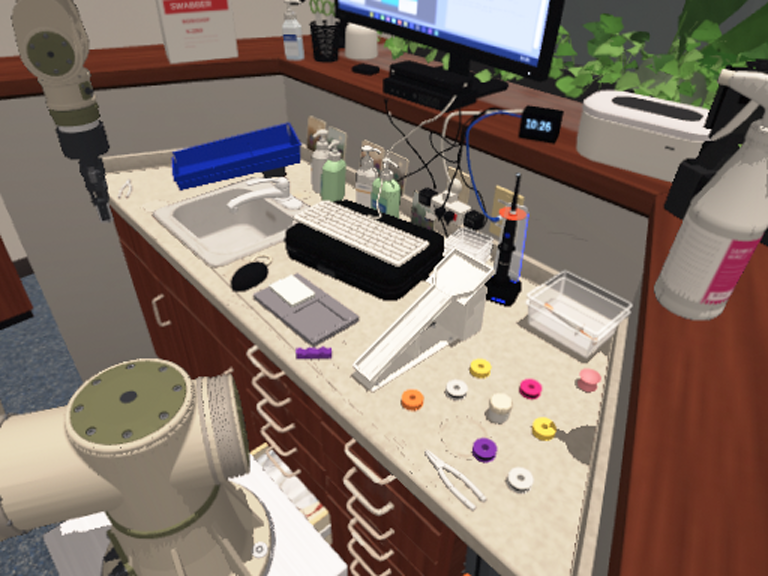

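The top view (×1.5 pixels) shows:
- Ring-shaped things: white (496,298), white (592,328), magenta (535,247), purple (555,328), yellow (490,262), yellow (571,274) and orange (479,336).
- Jar: cream, at (539,289). The pink thing at (563,201) is the dish.
- Slab (285,333) on the board (312,335), with the pocket on the right side of the picture.
- Lane from (433,350) up to the bay at (436,220).

I take the two white, the magenta and the purple as the spools. The yellow and orange ones are look-alikes.

Run:
```python
from h import *
top=np.load('/tmp/top0.npz');sc=np.load('/tmp/scene0.npz')
T=top['im'];S=sc['im']
a=cv2.resize(T[120:260,260:415],None,fx=3.8,fy=3.8,interpolation=cv2.INTER_CUBIC)[...,::-1]
b=cv2.resize(S[220:340,230:420],None,fx=4,fy=4,interpolation=cv2.INTER_CUBIC)[...,::-1]
cv2.imwrite('pics/crop_top.png',a);cv2.imwrite('pics/crop_sc.png',b)
C=cloud('top',top['d']);D=cloud('scene',sc['d'])
for nm,u,v in [('whiteA',496,298),('whiteB',592,328),('mag',535,247),('pur',555,328),('yelA',490,262),('yelB',571,274),('orange',479,336),('jar',539,289),('dish',563,201)]:
    u=int(u/1.5);v=int(v/1.5)
    w=C[v-10:v+11,u-10:u+11].reshape(-1,3); col=T[v-10:v+11,u-10:u+11].reshape(-1,3)
    m=(w[:,2]>.008); p=w[m]
    # enclosing centre of the top-surface points
    q=p[p[:,2]>np.percentile(p[:,2],95)-.006]
    (cx,cy),r=cv2.minEnclosingCircle(q[:,:2].astype(np.float32))
    # scene points near
    n=np.hypot(D[...,0]-cx,D[...,1]-cy)<.03; e=D[n]; e=e[e[:,2]>.008]; 
    f=e[e[:,2]>np.percentile(e[:,2],95)-.005]; (sx,sy),sr=cv2.minEnclosingCircle(f[:,:2].astype(np.float32))
    print(nm,'top',np.round([cx,cy,np.percentile(q[:,2],80),r],4),'mean',np.round(q.mean(0),4),'scene',np.round([sx,sy,np.percentile(f[:,2],80),sr],4),np.median(col[m],0))
print('table z',np.median(C[200:230,270:280,2]),np.median(C[190:200,380:395,2]))
# board / slab / lane
for nm,box in [('board',(165,195,250,250)),('lane',(262,128,315,242))]:
    u0,v0,u1,v1=box; w=C[v0:v1,u0:u1]
    for lo,hi in ([(.006,.0115),(.0115,.017),(.019,.03)] if nm=='board' else [(.015,.2)]):
        m=((w[...,2]>lo)&(w[...,2]<hi)).astype(np.uint8); m=cv2.morphologyEx(m,cv2.MORPH_OPEN,np.ones((3,3)))
        n,l,s,_=cv2.connectedComponentsWithStats(m); 
        k=1+np.argmax(s[1:,4]); p=w[l==k]; (c,sz,an)=cv2.minAreaRect(p[:,:2].astype(np.float32)); print(nm,lo,np.round(c,4),np.round(sz,4),an,np.median(p[:,2]),len(p))
```

```text
whiteA top [0.4603 0.0499 0.0152 0.1194] mean [ 0.4943 -0.0421  0.0254] scene [0.4827 0.0556 0.0783 0.0068] [203. 189. 163.]
whiteB top [ 0.4269 -0.2362  0.0147  0.0193] mean [ 0.4264 -0.236   0.0132] scene [ 0.424  -0.2379  0.0149  0.0206] [200.  188.5 163.5]Traceback (most recent call last):
  File "<stdin>", line 17, in <module>
    return _quantile_unchecked(
        a, q, axis, out, overwrite_input, method, keepdims, weights)
    return _ureduce(a,
                    func=_quantile_ureduce_func,
    ...<5 lines>...
                    overwrite_input=overwrite_input,
                    method=method)
    r = func(a, **kwargs)
    result = _quantile(arr,
                       quantiles=q,
    ...<2 lines>...
                       out=out,
                       weights=wgt)
    slices_having_nans = np.isnan(arr[-1, ...])
                                  ~~~^^^^^^^^^
IndexError: index -1 is out of bounds for axis 0 with size 0
```

View pics/crop_top.png

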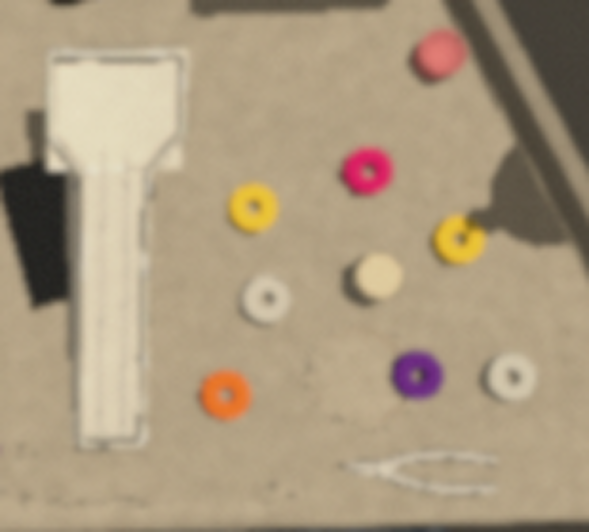

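View pics/crop_sc.png

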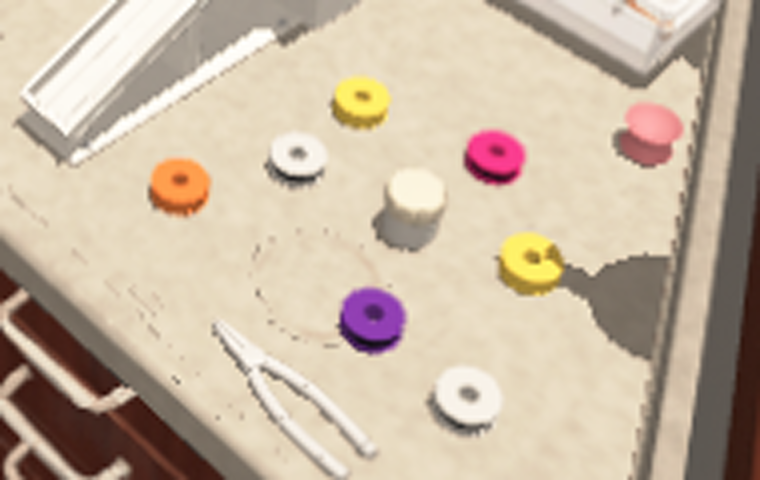

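The crops confirm the choice. The two whites, the magenta and the purple have a dark groove, so they are spools. The yellow and orange ones are plain-sided look-alikes. The jar is at (377,277) in the top crop and stands upright.

```bash
cat >> h.py <<'E'
def find(name,C,x,y,lo,hi,rad=.032):
    """points with height lo..hi near x,y -> centre, radius, height"""
    m=(np.hypot(C[...,0]-x,C[...,1]-y)<rad)&(C[...,2]>lo)&(C[...,2]<hi)
    n,l,s,_=cv2.connectedComponentsWithStats(m.astype(np.uint8),connectivity=4)
    if n<2: return None
    p=C[l==1+np.argmax(s[1:,4])]; (cx,cy),r=cv2.minEnclosingCircle(p[:,:2].astype(np.float32))
    return np.round([cx,cy,np.median(p[:,2]),r,len(p)],4)
E
python3 - <<'E'
from h import *
top=np.load('/tmp/top0.npz');sc=np.load('/tmp/scene0.npz')
T=top['im'];S=sc['im'];C=cloud('top',top['d']);D=cloud('scene',sc['d'])
for nm,u,v,h in [('whiteA',496,298,14),('whiteB',592,328,14),('mag',535,247,14),('pur',555,328,14),('yelA',490,262,14),('yelB',571,274,14),('orange',479,336,14),('jar',539,289,38),('dish',563,201,25)]:
    w=cast('top',u/1.5,v/1.5,h/1e3); print(nm,w.round(4),find('top',C,w[0],w[1],(h-5)/1e3,(h+6)/1e3),find('scene',D,w[0],w[1],(h-5)/1e3,(h+6)/1e3))
print('table z',[np.nanmedian(C[v-3:v+4,u-3:u+4,2]).round(4) for u,v in [(330,225),(380,195),(250,240),(150,250)]])
for u,v in [(190,222),(225,222),(240,222),(174,222),(175,238),(210,222),(205,205)]: print('board',u,v,C[v-1:v+2,u-1:u+2,2].mean().round(4),cast('top',u,v,.014).round(3))
for y in np.linspace(142,236,12):
    u=int(291-(y-142)*3/94); print('lane',C[int(y),u].round(4),T[int(y),u])
save(T[190:255,165:300],'x_board.png',5)
E
```

```text
whiteA [ 0.4936 -0.0474  0.014 ] [ 4.943e-01 -4.580e-02  1.260e-02  1.960e-02  1.140e+02] [ 4.927e-01 -4.600e-02  1.320e-02  2.030e-02  1.190e+02]
whiteB [ 0.4279 -0.2365  0.014 ] [ 4.269e-01 -2.362e-01  1.310e-02  1.930e-02  1.140e+02] [ 4.240e-01 -2.379e-01  1.380e-02  2.060e-02  1.790e+02]
mag [ 0.5961 -0.1323  0.014 ] [ 5.966e-01 -1.331e-01  1.280e-02  1.930e-02  1.110e+02] [ 5.974e-01 -1.345e-01  1.500e-02  2.020e-02  1.260e+02]
pur [ 0.4299 -0.1626  0.014 ] [ 4.312e-01 -1.625e-01  1.270e-02  1.960e-02  1.080e+02] [ 4.295e-01 -1.644e-01  1.480e-02  2.020e-02  1.620e+02]
yelA [ 0.5677 -0.0388  0.014 ] [ 5.693e-01 -3.910e-02  1.260e-02  1.920e-02  1.080e+02] [ 5.684e-01 -4.090e-02  1.340e-02  2.040e-02  1.020e+02]
yelB [ 0.5384 -0.202   0.014 ] [ 5.383e-01 -2.029e-01  1.300e-02  1.940e-02  1.120e+02] [ 5.370e-01 -2.031e-01  1.440e-02  2.010e-02  1.500e+02]
orange [ 0.4179 -0.0093  0.014 ] [ 4.19e-01 -9.70e-03  1.28e-02  1.91e-02  1.14e+02] [ 4.179e-01 -1.110e-02  1.340e-02  1.990e-02  1.240e+02]
jar [ 0.5074 -0.1286  0.038 ] [ 5.085e-01 -1.295e-01  3.660e-02  1.880e-02  1.220e+02]
[... 383 characters left out ...]
0 222 0.0105 [0.43  0.23  0.014]
board 174 222 0.0126 [0.436 0.43  0.014]
board 175 238 0.0136 [0.388 0.427 0.014]
board 210 222 0.0105 [0.433 0.321 0.014]
board 205 205 0.0126 [0.485 0.336 0.014]
lane [0.6435 0.0776 0.1366] [224 214 185]
lane [0.6234 0.0804 0.1268] [228 219 189]
lane [0.6003 0.0803 0.1155] [227 218 188]
lane [0.5792 0.0804 0.1061] [222 210 181]
lane [0.5551 0.0834 0.0967] [222 209 182]
lane [0.5338 0.0832 0.0843] [221 209 179]
lane [0.5089 0.0833 0.0733] [220 207 178]
lane [0.4866 0.0833 0.0624] [220 208 178]
lane [0.461  0.0866 0.0536] [221 209 180]
lane [0.4378 0.0868 0.0456] [220 208 180]
lane [0.4115 0.087  0.0341] [220 208 179]
lane [0.3851 0.0877 0.0302] [164 153 132]
```

View pics/x_board.png

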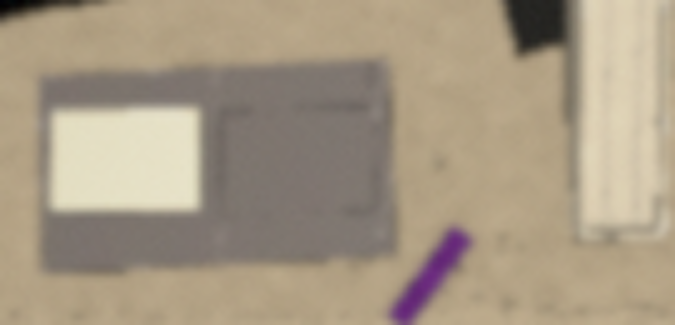

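The board crop shows the slab (49–201, 106–212), the board with its edge tilted about 2°, and the pocket outline (about 218–378, 107–210). The bite block at (430,280) is clear of the slide.

```bash
cat > board.py <<'E'
from h import *
def slab(name,im,C,zr=(.019,.030)):
    m=((im.min(-1)>(150 if name=='scene' else 170))&(C[...,0]>.3)&(C[...,0]<.52)&(C[...,1]>.2)&(C[...,1]<.47)).astype(np.uint8)
    m=cv2.morphologyEx(m,cv2.MORPH_OPEN,np.ones((3,3)))
    return m
def rect(name,m,z):
    n,l,s,_=cv2.connectedComponentsWithStats(m); k=1+np.argmax(s[1:,4])
    cs,_=cv2.findContours((l==k).astype(np.uint8),cv2.RETR_EXTERNAL,cv2.CHAIN_APPROX_NONE)
    c=max(cs,key=len)[:,0]; W=np.array([cast(name,u,v,z)[:2] for u,v in c]).astype(np.float32)
    (ce,sz,an)=cv2.minAreaRect(W); return np.round(ce,4),np.round(sz,4),round(an,2)
E
python3 - <<'E'
from board import *
for n in('top','scene'):
    z=np.load('/tmp/%s0.npz'%n); im=z['im'];C=cloud(n,z['d'])
    m=slab(n,im,C); print(n,'slab',rect(n,m,.024),'h',np.median(C[m>0][:,2]).round(4))
    hsv=cv2.cvtColor(im,cv2.COLOR_RGB2HSV)
    g=((hsv[...,1]<45)&(im.max(-1)>60)&(im.max(-1)<150)&(C[...,0]>.34)&(C[...,0]<.54)&(C[...,1]>.17)&(C[...,1]<.47)&(C[...,2]<.03)).astype(np.uint8)|m
    g=cv2.morphologyEx(g,cv2.MORPH_CLOSE,np.ones((5,5)));g=cv2.morphologyEx(g,cv2.MORPH_OPEN,np.ones((5,5)))
    print('board',rect(n,g,.014)); 
    q=C[(g>0)&(m==0)]; print('heights',np.percentile(q[:,2],[10,30,50,70,90]).round(4))
for nm,pts,z in [('slab',[(49,108),(201,106),(200,211),(50,212)],.024),('board',[(40,77),(385,61),(395,257),(42,271)],.014),('pocket',[(218,110),(374,105),(378,207),(222,212)],.014)]:
    W=np.array([cast('top',165+u/5-.4,190+v/5-.4,z)[:2] for u,v in pts]); print(nm,W.mean(0).round(4),W.round(4).tolist())
# lane points: crop_top scale 3.8 offset (260,120); stop z: wall top .034ish
for nm,u,v,z in [('stopL',78,443,.034),('stopR',147,443,.034),('backL',48,52,.155),('backR',188,52,.155)]: print(nm,cast('top',260+u/3.8-.4,120+v/3.8-.4,z).round(4))
im=np.load('/tmp/scene0.npz')['im']; save(im[155:265,230:350],'x_lane.png',5)
save(im[175:235,160:245],'x_bs.png',7)
E
```

```text
top slab (array([0.4362, 0.3811]), array([0.0822, 0.0567]), 88.38) h 0.0233
board (array([0.4314, 0.3274]), array([0.1165, 0.2113]), 1.16)
heights [0.0072 0.01   0.0121 0.0136 0.0155]
scene slab (array([0.3998, 0.3077]), array([0.2043, 0.2623]), 0.27) h -0.001
board (array([0.4067, 0.3184]), array([0.2072, 0.2656]), 0.05)
heights [0.0013 0.0091 0.0123 0.0137 0.0158]
slab [0.4363 0.3807] [[0.4682, 0.4263], [0.4668, 0.3349], [0.4042, 0.336], [0.4061, 0.4256]]
board [0.4309 0.328 ] [[0.4877, 0.4344], [0.4916, 0.2241], [0.3733, 0.2206], [0.371, 0.4328]]
pocket [0.434  0.2781] [[0.4646, 0.3262], [0.465, 0.2314], [0.4034, 0.2302], [0.4031, 0.3244]]
stopL [0.3853 0.1112 0.034 ]
stopR [0.3838 0.0576 0.034 ]
backL [0.6645 0.129  0.155 ]
backR [0.6616 0.0297 0.155 ]
```

View pics/x_lane.png

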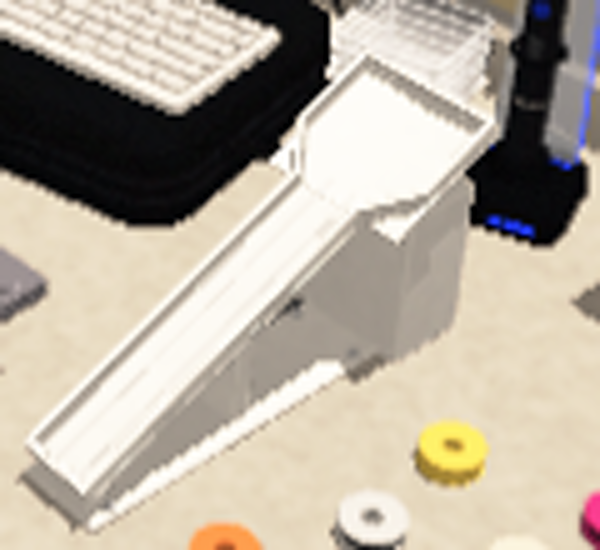

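View pics/x_bs.png

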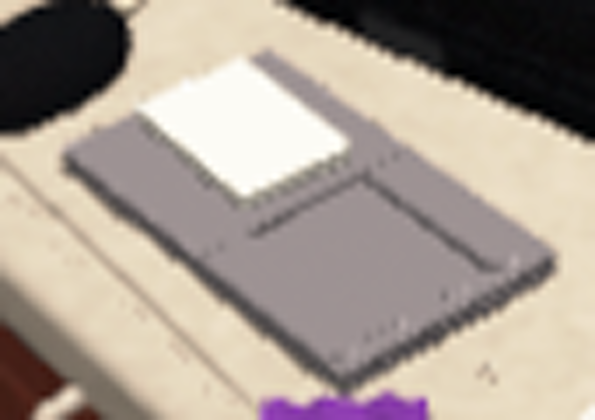

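Run:
```python
from h import *
def pr(nm,pts,z,sc,o):
    W=np.array([cast('scene',o[0]+(u+.5)/sc-.5,o[1]+(v+.5)/sc-.5,z)[:2] for u,v in pts]); print(nm,W.mean(0).round(4),W.round(4).tolist())
    if len(W)==4: print(' edges',[np.round([np.linalg.norm(W[i]-W[i-1]),np.degrees(np.arctan2(*(W[i]-W[i-1])))],4).tolist() for i in range(4)])
pr('slab',[(135,107),(240,55),(350,148),(245,200)],.024,7,(160,175))
pr('board',[(65,153),(265,48),(555,258),(345,385)],.014,7,(160,175))
pr('pocket',[(250,235),(365,174),(497,270)],.014,7,(160,175))
pr('stop',[(28,443),(85,492)],.034,5,(230,155))
pr('bay',[(368,55),(498,128)],.155,5,(230,155))
c=[proj('scene',np.array(p)) for p in [(.664,.079,.15)]]
# lane axis from top: wall heights by depth around bay
z=np.load('/tmp/top0.npz');C=cloud('top',z['d']);D=cloud('scene',np.load('/tmp/scene0.npz')['d'])
for n,Q in(('top',C),('scene',D)):
    for X in (.40,.45,.5,.55,.6,.63,.65):
        m=(abs(Q[...,0]-X)<.006)&(abs(Q[...,1]-.083)<.012)&(Q[...,2]>.01)
        print(n,X,Q[m][:,2].mean().round(4) if m.any() else None,end='; ')
    print()
    for X in (.42,.5,.56,.63,.65):
        exp=.022+(X-.385)*np.tan(np.radians(24))
        m=(abs(Q[...,0]-X)<.005)&(Q[...,2]>exp-.008)&(abs(Q[...,1]-.08)<.07)
        print(n,X,np.percentile(Q[m][:,1],[2,98]).round(4),end='; ')
    print()
```

```text
slab [0.4345 0.3784] [[0.4054, 0.4236], [0.4666, 0.4266], [0.4621, 0.3319], [0.4039, 0.3316]]
 edges [[0.092, 0.9809], [0.0613, 87.1723], [0.0948, -177.2618], [0.0583, -90.3633]]
board [0.4287 0.3236] [[0.368, 0.4265], [0.4868, 0.436], [0.4894, 0.2189], [0.3706, 0.2129]]
 edges [[0.2136, -0.7098], [0.1192, 85.431], [0.2171, 179.3037], [0.119, -92.9144]]
pocket [0.4419 0.2907] [[0.3978, 0.3204], [0.4629, 0.3226], [0.465, 0.2293]]
stop [0.3788 0.0793] [[0.3793, 0.1033], [0.3784, 0.0553]]
bay [0.6605 0.075 ] [[0.6613, 0.1246], [0.6596, 0.0253]]
top 0.4 0.0262; top 0.45 0.0489; top 0.5 0.071; top 0.55 0.0925; top 0.6 0.1157; top 0.63 0.1286; top 0.65 0.1374; 
top 0.42 [0.0584 0.1082]; top 0.5 [0.0586 0.1072]; top 0.56 [0.0562 0.1062]; top 0.63 [0.0324 0.1276]; top 0.65 [0.0319 0.1272]; 
scene 0.4 0.0267; scene 0.45 0.0497; scene 0.5 0.0532; scene 0.55 0.094; scene 0.6 0.0793; scene 0.63 0.1293; scene 0.65 0.1382; 
scene 0.42 [0.0569 0.106 ]; scene 0.5 [0.0553 0.1061]; scene 0.56 [0.0549 0.1046]; scene 0.63 [0.0283 0.1255]; scene 0.65 [0.0284 0.1259];
```

Both views agree within the 2 mm calibration:
- **Slab:** (0.435, 0.380), top at 24 mm.
- **Pocket centre:** about (0.431, 0.277), with the board yawed +0.8°.
- **Lane:** stop about (0.385, 0.082), bay about (0.634, 0.077).

I'll take the slab first, gripped across its 60 mm sides.

```bash
cat > go.py <<'E'
# python3 go.py x y z yawdeg tiltdeg : row (shift/0.2, rotvec/pi) from the measured pose; yaw = direction of closing line
import sys; from workcell import env; import numpy as np; from scipy.spatial.transform import Rotation as Ro
s=env.get_state(); q=s['orientation']; R0=Ro.from_quat([q[1],q[2],q[3],q[0]])
a=list(map(float,sys.argv[1:])); p=np.array(a[:3])
best=None
for k in (0,180):
    y=np.radians(a[3]+k); ty=np.array([np.cos(y),np.sin(y),0]); tz=np.array([0,0,-1.]); 
    M=Ro.from_rotvec([0,-np.radians(a[4]) if len(a)>4 else 0,0])*Ro.from_matrix(np.stack([np.cross(ty,tz),ty,tz],1))
    v=(M*R0.inv()).as_rotvec()/np.pi; print(k,((p-s['tcp_pos'])/.2).round(4),v.round(4),'deg %.1f'%(np.linalg.norm(v)*180))
print(s['clock'],s['tcp_pos'].round(4),s['joint_pos'].round(2),s['wrist_force'].round(1),s['finger_gap'].round(4))
E
python3 go.py .435 .380 .15 0.8
```

```text
0 [ 1.3792 -0.8603 -0.4023] [ 3.000e-04 -5.000e-04 -4.062e-01] deg 73.1
180 [ 1.3792 -0.8603 -0.4023] [5.000e-04 3.000e-04 5.938e-01] deg 106.9Traceback (most recent call last):
  File "go.py", line 10, in <module>
    print(s['clock'],s['tcp_pos'].round(4),s['joint_pos'].round(2),s['wrist_force'].round(1),s['finger_gap'].round(4))
                                                                                             ^^^^^^^^^^^^^^^^^^^^^
AttributeError: 'float' object has no attribute 'round'
```

```bash
sed -i "s/s\['finger_gap'\].round(4)/round(s['finger_gap'],4)/" go.py
python3 -m jog '[0.2,-0.14,0,0,0,-0.04,0.65, 0.4,-0.28,0,0,0,-0.08,0.65, 0.6,-0.42,0,0,0,-0.12,0.65, 0.8,-0.56,0,0,0,-0.16,0.65, 0.9,-0.7,0,0,0,-0.2,0.65, 1,-0.86,0,0,0,-0.24,0.65, 1,-0.86,0,0,0,-0.28,0.65, 1,-0.86,0,0,0,-0.32,0.65, 1,-0.86,0,0,0,-0.36,0.65, 1,-0.86,0,0,0,-0.406,0.65, 1,-0.86,0,0,0,-0.406,0.65, 1,-0.86,0,0,0,-0.406,0.65]' 20; python3 go.py .435 .380 .06 0.8
```

```text
clock: 1.1
tcp_pos: [0.3593, 0.3802, 0.2309]
orientation: [-0.0, 0.702, 0.712, -0.0]
wrist_force: [0.9, 0.3, -0.7]
finger_gap: 0.0702
grip_force: 0.0
0 [ 0.3787 -0.001  -0.8546] [ 0.0002 -0.0002  0.0001] deg 0.1
180 [ 0.3787 -0.001  -0.8546] [-3.000e-04 -3.000e-04 -9.999e-01] deg 180.0
1.1 [0.3593 0.3802 0.2309] [ 0.66  0.21 -0.09  1.27 -0.    2.22] [ 0.9  0.3 -0.7] 0.0702
```

```bash
python3 -m jog '[0.19,0,-0.2,0,0,0,0.65, 0.38,0,-0.4,0,0,0,0.65, 0.38,0,-0.6,0,0,0,0.65, 0.38,0,-0.8,0,0,0,0.65, 0.38,0,-0.9,0,0,0,0.65, 0.38,0,-0.9,0,0,0,0.65]'
python3 - <<'E'
from h import *
im,d=shot('scene','s1'); a=im[130:235,140:260]
im,d=shot('top','t1'); b=im[165:270,150:270]
save(np.hstack([a,b]),'x1.png',3.3)
C=cloud('top',d);
E
```

```text
clock: 1.6
tcp_pos: [0.4306, 0.3768, 0.0432]
orientation: [-0.001, 0.702, 0.712, -0.007]
wrist_force: [-1.8, -1.4, -0.8]
finger_gap: 0.0708
grip_force: 0.0
```

View pics/x1.png

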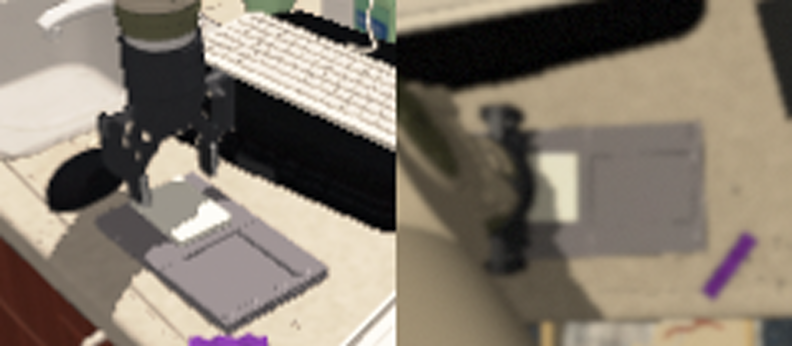

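The fingers stand on both sides of the slab, at (140,195) and (207,165) in the left half. Now I'll lower them carefully, watching the force.

```bash
python3 -m jog '[0,0,0,0,0,0,0.65, 0,0,0,0,0,0,0.65, 0,0,0,0,0,0,0.65]'; python3 -m jog '[0,0,-0.04,0,0,0,0.65, 0,0,-0.08,0,0,0,0.65, 0,0,-0.12,0,0,0,0.65,0,0,-0.12,0,0,0,0.65]'; python3 go.py .435 .380 .016 0.8
```

```text
clock: 1.95
tcp_pos: [0.4369, 0.3819, 0.0543]
orientation: [0.001, 0.702, 0.712, 0.003]
wrist_force: [0.3, -0.9, 0.1]
finger_gap: 0.0702
grip_force: 0.0
clock: 2.28
tcp_pos: [0.434, 0.3797, 0.0253]
orientation: [-0.0, 0.702, 0.712, -0.002]
wrist_force: [0.4, -0.5, -0.5]
finger_gap: 0.0705
grip_force: 0.0
0 [ 0.005   0.0016 -0.0464] [ 0.0006 -0.0008 -0.0002] deg 0.2
180 [ 0.005   0.0016 -0.0464] [1.300e-03 9.000e-04 9.998e-01] deg 180.0
2.2833 [0.434  0.3797 0.0253] [ 0.58  0.46 -0.27  0.84 -0.    2.14] [ 0.4 -0.5 -0.5] 0.0705
```

```bash
python3 -m jog '[0,0,-0.02,0,0,0,0.65, 0,0,-0.04,0,0,0,0.65, 0,0,-0.05,0,0,0,0.65,0,0,-0.05,0,0,0,0.65]'; python3 -m jog '[0,0,-0.01,0,0,0,0.65,0,0,-0.01,0,0,0,0.65,0,0,-0.01,0,0,0,0.65]';python3 -m jog '[0,0,-0.01,0,0,0,0.65,0,0,-0.01,0,0,0,0.65,0,0,-0.01,0,0,0,0.65]'
```

```text
clock: 2.62
tcp_pos: [0.435, 0.3803, 0.0166]
orientation: [-0.0, 0.702, 0.712, -0.001]
wrist_force: [0.3, -0.2, 1.0]
finger_gap: 0.0703
grip_force: 0.0
clock: 2.87
tcp_pos: [0.4354, 0.3805, 0.0154]
orientation: [0.0, 0.702, 0.712, 0.0]
wrist_force: [-1.0, -0.2, -0.7]
finger_gap: 0.0704
grip_force: 0.0
clock: 3.12
tcp_pos: [0.4353, 0.3805, 0.0133]
orientation: [0.0, 0.702, 0.712, -0.0]
wrist_force: [0.4, -0.7, 0.1]
finger_gap: 0.0705
grip_force: 0.0
```

```bash
python3 -m jog '[0,0,-0.01,0,0,0,0.65,0,0,-0.01,0,0,0,0.65,0,0,-0.01,0,0,0,0.65]';python3 -m jog '[0,0,-0.01,0,0,0,0.65,0,0,-0.01,0,0,0,0.65,0,0,-0.01,0,0,0,0.65]'
```

```text
clock: 3.37
tcp_pos: [0.4352, 0.3804, 0.0112]
orientation: [0.0, 0.702, 0.712, -0.0]
wrist_force: [-0.6, 0.4, 0.9]
finger_gap: 0.0706
grip_force: 0.0
clock: 3.62
tcp_pos: [0.4352, 0.3804, 0.0091]
orientation: [-0.0, 0.702, 0.712, -0.0]
wrist_force: [0.0, -0.7, 0.8]
finger_gap: 0.0704
grip_force: 0.0
```

```bash
python3 -m jog '[0,0,0,0,0,0,0.5,0,0,0,0,0,0,0.45,0,0,0,0,0,0,0.42]' 20;python3 -m jog '[0,0,0,0,0,0,0.35,0,0,0,0,0,0,0.3,0,0,0,0,0,0,0.3,0,0,0,0,0,0,0.3]' 20
```

```text
clock: 3.87
tcp_pos: [0.4357, 0.3806, 0.0095]
orientation: [0.0, 0.702, 0.712, 0.0]
wrist_force: [-0.1, -0.2, -0.6]
finger_gap: 0.0607
grip_force: 0.2
clock: 4.2
tcp_pos: [0.4357, 0.3806, 0.0097]
orientation: [0.0, 0.702, 0.712, 0.0]
wrist_force: [-0.7, -1.5, 4.1]
finger_gap: 0.0592
grip_force: 22.0
```

```bash
python3 -m jog '[-0.002,-0.04,0,0,0,0,0.2,-0.004,-0.08,0,0,0,0,0.2,-0.006,-0.13,0,0,0,0,0.2,-0.009,-0.18,0,0,0,0,0.2,-0.011,-0.23,0,0,0,0,0.2,-0.014,-0.28,0,0,0,0,0.2,-0.017,-0.33,0,0,0,0,0.2,-0.02,-0.38,0,0,0,0,0.2,-0.0225,-0.43,0,0,0,0,0.2,-0.0225,-0.48,0,0,0,0,0.2,-0.0225,-0.512,0,0,0,0,0.2,-0.0225,-0.512,0,0,0,0,0.2]' 20
python3 - <<'E'
from h import *
im,d=shot('scene','s2'); a=im[150:245,160:270]
im,d=shot('top','t2'); b=im[180:275,160:270]
save(np.hstack([a,b]),'x2.png',3.6)
E
```

```text
clock: 5.2
tcp_pos: [0.4312, 0.2764, 0.0091]
orientation: [0.001, 0.702, 0.712, -0.0]
wrist_force: [4.3, -1.1, 0.2]
finger_gap: 0.0593
grip_force: 22.4
```

View pics/x2.png

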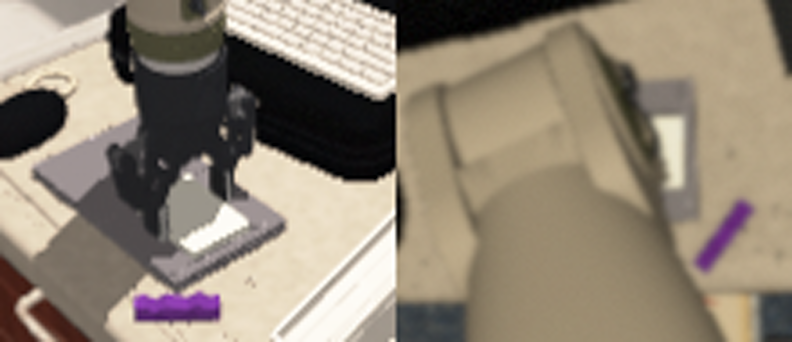

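The slab covers the pocket. Next I'll release, rise, and measure it.

```bash
python3 -m jog '[0,0,0,0,0,0,0.4,0,0,0,0,0,0,0.5,0,0,0,0,0,0,0.6,0,0,0,0,0,0,0.65,0,0,0.05,0,0,0,0.65,0,0,0.15,0,0,0,0.65,0,0,0.3,0,0,0,0.65,0,0,0.5,0,0,0,0.65,-0.2,-0.2,0.65,0,0,0,0.65,-0.2,-0.4,0.65,0,0,0,0.65,-0.2,-0.6,0.65,0,0,0,0.65,-0.2,-0.8,0.65,0,0,0,0.65]'
python3 - <<'E'
from board import *
for n in('top','scene'):
    im,d=shot(n,n+'3'); C=cloud(n,d); 
    m=((im.min(-1)>(170 if n=='top' else 180))&(C[...,0]>.37)&(C[...,0]<.5)&(C[...,1]>.2)&(C[...,1]<.36)&(C[...,2]>.005)).astype(np.uint8); m=cv2.morphologyEx(m,cv2.MORPH_OPEN,np.ones((3,3)))
    print(n,rect(n,m,.019),'h',np.percentile(C[m>0][:,2],[10,50,90]).round(4))
    if n=='scene':a=im[150:245,160:270]
    else:b=im[180:275,160:270]
save(np.hstack([a,b]),'x3.png',3.6)
E
```

```text
clock: 6.3
tcp_pos: [0.3901, 0.1287, 0.1409]
orientation: [0.001, 0.701, 0.713, 0.001]
wrist_force: [0.5, -0.2, 0.6]
finger_gap: 0.0704
grip_force: 0.0
top (array([0.4318, 0.2781]), array([0.0847, 0.054 ]), 88.39) h [0.0174 0.0204 0.0233]
scene (array([0.4283, 0.2799]), array([0.0932, 0.049 ]), 89.42) h [0.019  0.0213 0.0237]
```

View pics/x3.png

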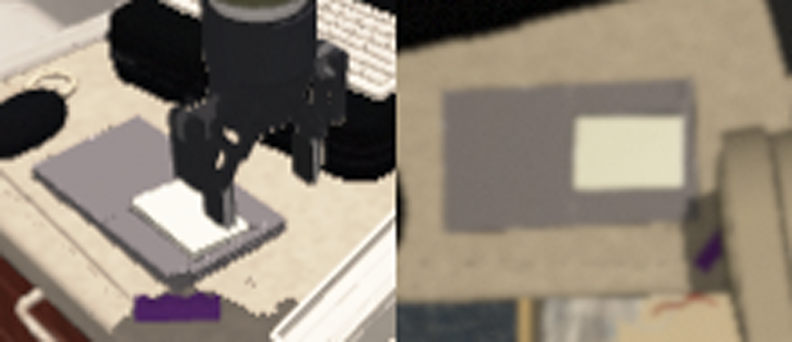

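Run:
```python
from board import *
for n in('top','scene'):
    z=np.load('/tmp/%s3.npz'%n);im=z['im'];C=cloud(n,z['d'])
    m=((im.min(-1)>170)&(C[...,0]>.37)&(C[...,0]<.5)&(C[...,1]>.2)&(C[...,1]<.36)&(C[...,2]>.005)).astype(np.uint8); m=cv2.erode(cv2.morphologyEx(m,cv2.MORPH_OPEN,np.ones((3,3))),np.ones((3,3)))
    P=C[m>0]; c=P.mean(0); A=np.c_[P[:,:2]-c[:2],np.ones(len(P))]; s=np.linalg.lstsq(A,P[:,2],rcond=None)[0]; print(n,c.round(4),'slope x,y',s.round(4),'edge dz x(60mm) y(90mm):',(s[0]*60).round(1),(s[1]*90).round(1))
    m=((C[...,1]>.35)&(C[...,1]<.42)&(C[...,0]>.38)&(C[...,0]<.48)&(C[...,2]>.005)); P=C[m];c=P.mean(0); A=np.c_[P[:,:2]-c[:2],np.ones(len(P))]; print('deck z',c[2].round(4),np.linalg.lstsq(A,P[:,2],rcond=None)[0].round(4)[:2])
z=np.load('/tmp/top3.npz')['im'][195:250,165:260]; cv2.imwrite('pics/x4.png',cv2.resize(z[...,::-1],None,fx=8,fy=8,interpolation=cv2.INTER_CUBIC))
```

```text
top [0.4311 0.2768 0.0204] slope x,y [-0.0771  0.0066  0.0204] edge dz x(60mm) y(90mm): -4.6 0.6
deck z 0.0132 [-0.0031 -0.0036]
scene [0.4232 0.2813 0.0214] slope x,y [-0.0811 -0.007   0.0214] edge dz x(60mm) y(90mm): -4.9 -0.6
deck z 0.0133 [-0.0007  0.0057]
```

View pics/x4.png

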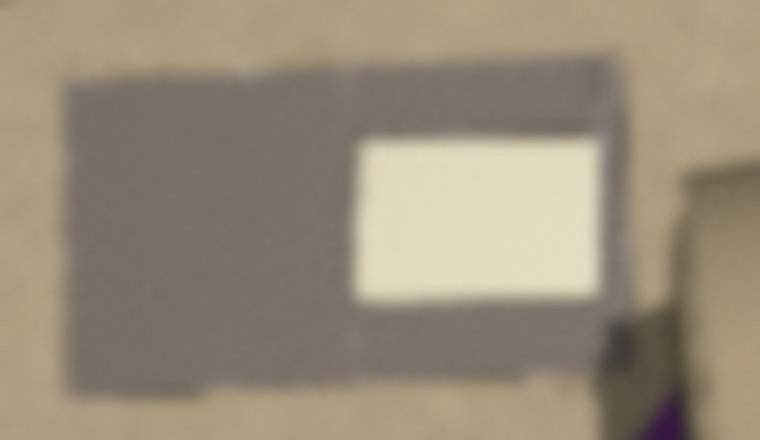

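The slab's x- edge still rests on the deck: it is tilted 5 mm across x, and y is right. I'll nudge it towards +x with the near finger.

```bash
python3 -m jog '[0,0,0,0,0,0,0.65,0,0,0,0,0,0,0.65,0.2,0.3,0,0,0,0,0.65,0.2,0.5,0,0,0,0,0.65,0.2,0.7,0,0,0,0,0.65,0.2,0.8,0,0,0,0,0.65,0.2,0.8,0,0,0,0,0.65,0.2,0.8,0,0,0,0,0.65]'; python3 go.py .4335 .2764 .0095 0.8
```

```text
clock: 7.07
tcp_pos: [0.4298, 0.2932, 0.1385]
orientation: [-0.0, 0.699, 0.715, -0.0]
wrist_force: [0.3, -0.5, -0.1]
finger_gap: 0.0707
grip_force: 0.0
0 [ 0.0183 -0.0842 -0.645 ] [ 0.0001 -0.0003 -0.0026] deg 0.5
180 [ 0.0183 -0.0842 -0.645 ] [4.000e-04 1.000e-04 9.974e-01] deg 179.5
7.0667 [0.4298 0.2932 0.1385] [ 0.44  0.26 -0.26  1.05  0.    1.99] [ 0.3 -0.5 -0.1] 0.0707
```

```bash
python3 -m jog '[0.018,-0.084,-0.2,0,0,0,0.65,0.018,-0.084,-0.4,0,0,0,0.65,0.018,-0.084,-0.55,0,0,0,0.65,0.018,-0.084,-0.55,0,0,0,0.65,0.018,-0.084,-0.55,0,0,0,0.65]'; python3 go.py .4335 .2764 .0095 0.8
```

```text
clock: 7.48
tcp_pos: [0.4324, 0.2716, 0.0281]
orientation: [-0.001, 0.702, 0.712, -0.002]
wrist_force: [0.6, 0.7, 0.5]
finger_gap: 0.0708
grip_force: 0.0
0 [ 0.0053  0.0242 -0.0928] [ 0.0007 -0.0015 -0.0003] deg 0.3
180 [ 0.0053  0.0242 -0.0928] [0.0023 0.0011 0.9997] deg 180.0
7.4833 [0.4324 0.2716 0.0281] [ 0.4   0.35 -0.44  0.79 -0.    1.96] [0.6 0.7 0.5] 0.0708
```

```bash
python3 -m jog '[0.005,0.015,-0.03,0,0,0,0.65,0.005,0.02,-0.06,0,0,0,0.65,0.005,0.02,-0.09,0,0,0,0.65,0.005,0.02,-0.09,0,0,0,0.65,0.005,0.02,-0.09,0,0,0,0.65]';
python3 -m jog '[0.005,0,0,0,0,0,0.65,0.01,0,0,0,0,0,0.65,0.015,0,0,0,0,0,0.65,0.015,0,0,0,0,0,0.65]'
python3 -m jog '[0.005,0,0,0,0,0,0.65,0.005,0,0,0,0,0,0.65,0.005,0,0,0,0,0,0.65]'
cat > sl.py <<'E'
from board import *
for n in('scene','top'):
    im,d=shot(n,n+'s');C=cloud(n,d)
    m=((im.min(-1)>120)&(cv2.cvtColor(im,cv2.COLOR_RGB2HSV)[...,1]<60)&(C[...,0]>.402)&(C[...,0]<.462)&(C[...,1]>.235)&(C[...,1]<.325)&(C[...,2]>.010)&(C[...,2]<.03)).astype(np.uint8); m=cv2.erode(m,np.ones((3,3)))
    P=C[m>0]
    if len(P)<40: print(n,'few');continue
    c=P.mean(0); A=np.c_[P[:,:2]-c[:2],np.ones(len(P))]; s=np.linalg.lstsq(A,P[:,2],rcond=None)[0]; print(n,len(P),c.round(4),'dz x,y mm',(s[0]*60).round(1),(s[1]*90).round(1))
E
python3 sl.py
```

```text
clock: 7.9
tcp_pos: [0.4358, 0.2766, 0.0115]
orientation: [0.0, 0.702, 0.712, 0.0]
wrist_force: [-0.4, 0.3, -0.6]
finger_gap: 0.0709
grip_force: 0.0
clock: 8.23
tcp_pos: [0.4392, 0.2765, 0.0115]
orientation: [0.0, 0.702, 0.712, 0.0]
wrist_force: [0.1, -0.2, 0.5]
finger_gap: 0.0702
grip_force: 0.0
clock: 8.48
tcp_pos: [0.4398, 0.2765, 0.0112]
orientation: [0.0, 0.702, 0.712, 0.0]
wrist_force: [0.1, 0.7, -0.3]
finger_gap: 0.0704
grip_force: 0.2
scene 156 [0.4344 0.2686 0.0184] dz x,y mm -0.3 -0.7
top few
```

The slab is level at 18.4 mm, so it is seated. I'll rise, check it again, and move to the jar.

```bash
python3 -m jog '[-0.01,0,0,0,0,0,0.65,-0.01,0,0.1,0,0,0,0.65,-0.01,0,0.3,0,0,0,0.65,-0.01,0,0.5,0,0,0,0.65,-0.01,0,0.7,0,0,0,0.65,-0.01,-0.2,0.9,0,0,0.04,0.65,0,-0.4,0.95,0,0,0.08,0.65,0,-0.6,0.95,0,0,0.12,0.65,0,-0.8,0.95,0,0,0.16,0.65,0,-1,0.95,0,0,0.2,0.65,0,-1,0.95,0,0,0.24,0.5,0,-1,0.95,0,0,0.28,0.5]'; python3 sl.py; 
python3 -m jog '[0.05,-0.2,0,0,0,0.04,0.5,0.1,-0.4,0,0,0,0.08,0.5,0.2,-0.6,0,0,0,0.12,0.5,0.3,-0.8,0,0,0,0.16,0.5,0.34,-1,0,0,0,0.2,0.5,0.34,-1,0,0,0,0.216,0.5,0.34,-1,0,0,0,0.216,0.5,0.34,-1,0,0,0,0.216,0.5]';python3 go.py .508 -.1305 .08 90
python3 - <<'E'
from h import *
for n in('scene','top'):
    im,d=shot(n,n+'5');C=cloud(n,d)
    for nm,x,y,h in [('jar',.508,-.1305,38),('wA',.4935,-.046,14),('wB',.4255,-.237,14),('mag',.597,-.134,14),('pur',.430,-.1635,14)]: print(n,nm,find(n,C,x,y,(h-5)/1e3,(h+6)/1e3,.035))
E
```

```text
clock: 9.58
tcp_pos: [0.4394, 0.0728, 0.2014]
orientation: [0.0, 0.366, 0.931, -0.001]
wrist_force: [0.5, 0.2, -1.0]
finger_gap: 0.064
grip_force: 0.0
scene 216 [0.4307 0.2785 0.0185] dz x,y mm 0.0 0.6
top 482 [0.4314 0.2789 0.0181] dz x,y mm 0.7 0.1
clock: 10.35
tcp_pos: [0.5078, -0.1236, 0.2005]
orientation: [-0.001, 0.038, 0.999, 0.0]
wrist_force: [0.5, 0.5, -0.7]
finger_gap: 0.0638
grip_force: 0.0
0 [ 0.0009 -0.0343 -0.6027] [-0.0003 -0.0003  0.0245] deg 4.4
180 [ 0.0009 -0.0343 -0.6027] [-5.000e-04  5.000e-04 -9.755e-01] deg 175.6
10.35 [ 0.5078 -0.1236  0.2005] [-0.39  0.22 -0.15  1.2   0.   -0.32] [ 0.5  0.5 -0.7] 0.0638
scene jar [ 5.072e-01 -1.313e-01  3.890e-02  1.940e-02  1.530e+02]
scene wA [ 4.926e-01 -4.800e-02  1.360e-02  2.040e-02  1.190e+02]
scene wB [ 4.256e-01 -2.364e-01  1.400e-02  2.050e-02  1.800e+02]
scene mag [ 5.984e-01 -1.349e-01  1.530e-02  2.060e-02  1.210e+02]
scene pur [ 4.302e-01 -1.641e-01  1.470e-02  1.960e-02  1.610e+02]
top jar [ 5.088e-01 -1.293e-01  3.700e-02  1.880e-02  1.050e+02]
top wA [ 4.944e-01 -4.540e-02  1.270e-02  1.930e-02  1.150e+02]
top wB [ 4.275e-01 -2.352e-01  1.320e-02  1.900e-02  1.190e+02]
top mag [ 5.960e-01 -1.338e-01  1.330e-02  1.950e-02  1.110e+02]
top pur [ 4.314e-01 -1.627e-01  1.260e-02  1.990e-02  1.150e+02]
```

```bash
python3 -m jog '[0,-0.034,-0.2,0,0,0.022,0.5,0,-0.034,-0.4,0,0,0.022,0.5,0,-0.034,-0.55,0,0,0.022,0.5,0,-0.034,-0.7,0,0,0.022,0.5,0,-0.034,-0.8,0,0,0.022,0.5,0,-0.034,-0.88,0,0,0.022,0.5,0,-0.034,-0.94,0,0,0.022,0.5,0,-0.034,-0.94,0,0,0.022,0.5,0,-0.034,-0.94,0,0,0.022,0.5,0,-0.034,-0.94,0,0,0.022,0.5]'; python3 -m jog '[0,0,0,0,0,0,0.2,0,0,0,0,0,0,0,0,0,0,0,0,0,-0.1,0,0,0,0,0,0,-0.2,0,0,0,0,0,0,-0.2,0,0,0,0,0,0,-0.2]' 20
```

```text
clock: 11.28
tcp_pos: [0.5082, -0.1295, 0.0142]
orientation: [0.001, 0.001, 1.0, -0.0]
wrist_force: [0.2, 0.3, -0.3]
finger_gap: 0.0644
grip_force: 0.0
clock: 11.78
tcp_pos: [0.5083, -0.1304, 0.0142]
orientation: [0.001, 0.001, 1.0, 0.0]
wrist_force: [-0.3, 1.7, 6.4]
finger_gap: 0.0372
grip_force: 19.6
```

```bash
python3 -m jog '[0,0,0.1,0,0,0,-0.2,0,0,0.25,0,0,0,-0.2,0,0,0.4,0,0,0,-0.2,0,0,0.6,0,0,0,-0.2,0,0,0.8,0,0,0,-0.2,-0.05,0.15,0.93,0,0,0,-0.2,-0.1,0.3,0.93,0,0,0,-0.2,-0.15,0.45,0.93,0,0,0,-0.2,-0.2,0.6,0.93,0,0,0,-0.2,-0.25,0.75,0.93,0,0,0,-0.2,-0.3,0.9,0.93,0,0,0,-0.2,-0.37,1,0.93,0,0,0,-0.2]' 25;
python3 -m jog '[0,0.15,0,0,0,0,-0.2,0,0.3,0,0,0,0,-0.2,0,0.45,0,0,0,0,-0.2,0,0.6,0,0,0,0,-0.2,0,0.75,0,0,0,0,-0.2,0,0.9,0,0,0,0,-0.2,0,1,0,0,0,0,-0.2,0,1,0,0,0,0,-0.2,0,1,0,0,0,0,-0.2,0,1,0,0,0,0,-0.2]' 25; python3 go.py .433 .278 .045 90
```

```text
clock: 12.78
tcp_pos: [0.4333, 0.0715, 0.1993]
orientation: [0.0, 0.001, 1.0, 0.0]
wrist_force: [0.9, 0.8, -0.5]
finger_gap: 0.0367
grip_force: 25.3
clock: 13.62
tcp_pos: [0.4334, 0.2691, 0.199]
orientation: [-0.0, 0.001, 1.0, -0.0]
wrist_force: [-0.4, 0.6, -0.7]
finger_gap: 0.0374
grip_force: 25.4
0 [-0.0019  0.0446 -0.7699] [ 0.0002 -0.0002  0.0008] deg 0.1
180 [-0.0019  0.0446 -0.7699] [-3.000e-04 -3.000e-04 -9.992e-01] deg 179.9
13.6167 [0.4334 0.2691 0.199 ] [ 0.4   0.2  -0.18  1.19 -0.    0.4 ] [-0.4  0.6 -0.7] 0.0374
```

```bash
python3 -m jog '[0,0.045,-0.15,0,0,0,-0.2,0,0.045,-0.3,0,0,0,-0.2,0,0.045,-0.45,0,0,0,-0.2,0,0.045,-0.6,0,0,0,-0.2,0,0.045,-0.7,0,0,0,-0.2,0,0.045,-0.76,0,0,0,-0.2,0,0.045,-0.78,0,0,0,-0.2,0,0.045,-0.78,0,0,0,-0.2,0,0.045,-0.78,0,0,0,-0.2]' 25; python3 -m jog '[0,0,-0.01,0,0,0,-0.2,0,0,-0.02,0,0,0,-0.2,0,0,-0.03,0,0,0,-0.2,0,0,-0.03,0,0,0,-0.2]';  python3 -m jog '[0,0,-0.005,0,0,0,-0.2,0,0,-0.01,0,0,0,-0.2,0,0,-0.01,0,0,0,-0.2]'
```

```text
clock: 14.37
tcp_pos: [0.4343, 0.2781, 0.0439]
orientation: [0.0, 0.002, 1.0, 0.0]
wrist_force: [-0.5, 0.6, -0.5]
finger_gap: 0.0371
grip_force: 25.4
clock: 14.7
tcp_pos: [0.4338, 0.2787, 0.0373]
orientation: [0.0, 0.001, 1.0, 0.0]
wrist_force: [1.0, -0.7, -0.2]
finger_gap: 0.0372
grip_force: 25.4
clock: 14.95
tcp_pos: [0.4336, 0.2787, 0.0351]
orientation: [-0.0, 0.001, 1.0, 0.0]
wrist_force: [-0.6, 0.1, -0.6]
finger_gap: 0.0369
grip_force: 25.4
```

```bash
python3 -m jog '[0,0,-0.005,0,0,0,-0.2,0,0,-0.005,0,0,0,-0.2,0,0,-0.005,0,0,0,-0.2]';  python3 -m jog '[0,0,-0.005,0,0,0,-0.2,0,0,-0.005,0,0,0,-0.2,0,0,-0.005,0,0,0,-0.2]'
```

```text
clock: 15.2
tcp_pos: [0.4336, 0.2787, 0.0341]
orientation: [-0.0, 0.001, 1.0, 0.0]
wrist_force: [0.1, 0.7, -1.3]
finger_gap: 0.0369
grip_force: 25.4
clock: 15.45
tcp_pos: [0.4337, 0.2787, 0.0333]
orientation: [0.0, 0.001, 1.0, 0.0]
wrist_force: [-0.4, 0.3, 0.7]
finger_gap: 0.037
grip_force: 25.5
```

```bash
python3 -m jog '[0,0,-0.004,0,0,0,-0.2,0,0,-0.004,0,0,0,-0.2,0,0,-0.004,0,0,0,-0.2]'; python3 -m jog '[0,0,0,0,0,0,-0.08,0,0,0,0,0,0,0,0,0,0,0,0,0,0.2,0,0,0,0,0,0,0.4,0,0,0,0,0,0,0.5,0,0,0.1,0,0,0,0.5,0,0,0.25,0,0,0,0.5,0,0,0.45,0,0,0,0.5,0,0,0.65,0,0,0,0.5,0,0,0.84,0,0,0,0.5,0,-0.2,0.84,0,0,0,0.5,0,-0.4,0.84,0,0,0,0.5]'
python3 -m jog '[0,-0.2,0,0,0,0,0.5,0,-0.4,0,0,0,0,0.5,0,-0.6,0,0,0,0,0.5,0,-0.8,0,0,0,0,0.5,0,-1,0,0,0,0,0.5,0,-1,0,0,0,0,0.5,0,-1,0,0,0,0,0.5]'
python3 sl.py
python3 - <<'E'
from h import *
for n in('scene','top'):
    z=np.load('/tmp/%ss.npz'%n);C=cloud(n,z['d'])
    print(n,'jar',find(n,C,.433,.278,.05,.065,.035))
    for nm,x,y,h in [('wA',.4935,-.046,14),('wB',.4265,-.236,14),('mag',.597,-.134,14),('pur',.430,-.1635,14)]: print(n,nm,find(n,C,x,y,(h-5)/1e3,(h+6)/1e3,.035))
E
python3 go.py .4935 -.046 .08 90
```

```text
clock: 15.7
tcp_pos: [0.4338, 0.2788, 0.0332]
orientation: [0.0, 0.001, 1.0, 0.0]
wrist_force: [-3.0, -1.1, 7.5]
finger_gap: 0.037
grip_force: 26.0
clock: 16.7
tcp_pos: [0.4358, 0.1998, 0.2035]
orientation: [0.003, -0.001, 1.0, 0.001]
wrist_force: [0.3, -0.7, 0.1]
finger_gap: 0.0637
grip_force: 0.0
clock: 17.28
tcp_pos: [0.4337, -0.0034, 0.2003]
orientation: [0.0, 0.004, 1.0, 0.0]
wrist_force: [-0.4, 0.3, 0.6]
finger_gap: 0.0641
grip_force: 0.0
scene 141 [0.4246 0.2667 0.0188] dz x,y mm -1.5 -1.1
top 286 [0.43   0.2778 0.0182] dz x,y mm -0.5 0.5
scene jar [4.329e-01 2.761e-01 5.600e-02 2.030e-02 9.400e+01]
scene wA [ 4.931e-01 -4.650e-02  1.320e-02  2.020e-02  1.180e+02]
scene wB [ 4.250e-01 -2.377e-01  1.370e-02  2.000e-02  1.790e+02]
scene mag [ 5.973e-01 -1.342e-01  1.510e-02  2.120e-02  1.240e+02]
scene pur [ 4.295e-01 -1.642e-01  1.460e-02  1.990e-02  1.620e+02]
top jar [4.344e-01 2.777e-01 5.600e-02 1.920e-02 1.360e+02]
top wA [ 4.946e-01 -4.580e-02  1.260e-02  1.960e-02  8.200e+01]
top wB None
top mag [ 5.959e-01 -1.330e-01  1.320e-02  1.890e-02  1.070e+02]
top pur None
0 [ 0.3001 -0.2248 -0.6014] [-0.0002 -0.0001  0.0009] deg 0.2
180 [ 0.3001 -0.2248 -0.6014] [-2.000e-04  3.000e-04 -9.991e-01] deg 179.8
17.3833 [ 0.4335 -0.001   0.2003] [-0.19  0.05 -0.35  1.17  0.   -0.19] [ 0.2  0.1 -0.1] 0.0641
```

The jar stands on the slab at about (0.434, 0.277), lid top at 56 mm. Now the first white spool.

```bash
python3 -m jog '[0.15,-0.15,0,0,0,0,0.5,0.3,-0.225,-0.2,0,0,0,0.5,0.3,-0.225,-0.4,0,0,0,0.5,0.3,-0.225,-0.6,0,0,0,0.5,0.3,-0.225,-0.75,0,0,0,0.5,0.3,-0.225,-0.85,0,0,0,0.5,0.3,-0.225,-0.93,0,0,0,0.5,0.3,-0.225,-0.97,0,0,0,0.5,0.3,-0.225,-0.98,0,0,0,0.5,0.3,-0.225,-0.98,0,0,0,0.5,0.3,-0.225,-0.98,0,0,0,0.5]'; python3 go.py .4937 -.046 .004 90;python3 -m jog '[0,0,0,0,0,0,0.2,0,0,0,0,0,0,0,0,0,0,0,0,0,-0.1,0,0,0,0,0,0,-0.2,0,0,0,0,0,0,-0.2,0,0,0,0,0,0,-0.2]' 20; python3 -m jog '[0,0,0.2,0,0,0,-0.2,0,0,0.4,0,0,0,-0.2,0,0,0.6,0,0,0,-0.2,0,0,0.8,0,0,0,-0.2,0,0,1,0,0,0,-0.2,0,0.1,1,0,0,0,-0.2,0,0.2,1,0,0,0,-0.2,0,0.2,1,0,0,0,-0.2]'; python3 go.py .6102 .0785 .193 89 24
```

```text
clock: 18.3
tcp_pos: [0.4947, -0.0458, 0.0054]
orientation: [0.001, 0.0, 1.0, -0.0]
wrist_force: [0.6, 0.0, 0.5]
finger_gap: 0.0641
grip_force: 0.0
0 [-0.005  -0.0011 -0.0071] [0.0001 0.0006 0.0003] deg 0.1
180 [-0.005  -0.0011 -0.0071] [ 9.000e-04 -1.000e-04 -9.997e-01] deg 179.9
18.3 [ 0.4947 -0.0458  0.0054] [-0.25  0.35 -0.5   0.71  0.   -0.25] [0.6 0.  0.5] 0.0641
clock: 18.8
tcp_pos: [0.4944, -0.0466, 0.0055]
orientation: [0.001, 0.001, 1.0, -0.0]
wrist_force: [-0.6, 1.1, 5.1]
finger_gap: 0.0372
grip_force: 19.5
clock: 19.47
tcp_pos: [0.4938, -0.0044, 0.2059]
orientation: [0.001, 0.0, 1.0, 0.0]
wrist_force: [-0.1, 0.6, 0.2]
finger_gap: 0.0367
grip_force: 20.6
0 [ 0.5818  0.4145 -0.0645] [ 0.0009 -0.1325 -0.0053] deg 23.9
180 [ 0.5818  0.4145 -0.0645] [-0.2081 -0.0022  0.9728] deg 179.1
19.4667 [ 0.4938 -0.0044  0.2059] [-0.17  0.16 -0.21  1.19  0.   -0.17] [-0.1  0.6  0.2] 0.0367
```

```bash
python3 -m jog '[0.1,0.05,0.05,0,-0.033,0,-0.2,0.2,0.1,0.05,0,-0.066,0,-0.2,0.3,0.15,0.05,0,-0.1,0,-0.2,0.4,0.2,0.05,0,-0.133,0,-0.2,0.5,0.3,0,0,-0.133,-0.005,-0.2,0.58,0.4,-0.03,0,-0.133,-0.005,-0.2,0.58,0.41,-0.06,0,-0.133,-0.005,-0.2,0.58,0.41,-0.06,0,-0.133,-0.005,-0.2,0.58,0.41,-0.06,0,-0.133,-0.005,-0.2]'; python3 go.py .634 .0785 .1395 89 24
python3 - <<'E'
from h import *
im,d=shot('scene','s6'); a=im[90:235,220:365]
im,d=shot('top','t6'); b=im[115:260,235:380]
save(np.hstack([a,b]),'x6.png',2.7)
E
```

```text
clock: 20.22
tcp_pos: [0.6087, 0.0753, 0.1914]
orientation: [0.206, 0.009, 0.978, 0.0]
wrist_force: [-0.2, 0.1, 0.1]
finger_gap: 0.037
grip_force: 20.6
0 [ 0.1264  0.0162 -0.2597] [ 0.0011 -0.0011  0.0004] deg 0.3
180 [ 0.1264  0.0162 -0.2597] [-0.4051  0.0018  0.9142] deg 180.0
20.2167 [0.6087 0.0753 0.1914] [-0.01  0.09 -0.43  0.64 -0.    0.01] [-0.2  0.1  0.1] 0.037
```

View pics/x6.png

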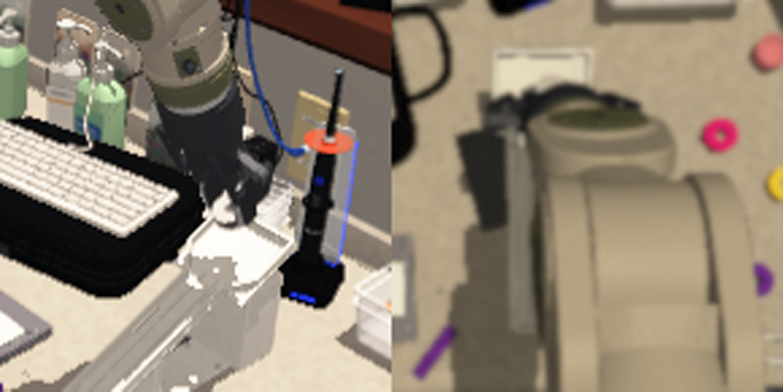

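The spool is held tilted above the bay (at (225,210) on the left). I'll lower it along the tool axis and release.

```bash
python3 -m jog '[0.03,0.012,-0.06,0,0,0,-0.2,0.06,0.012,-0.12,0,0,0,-0.2,0.09,0.012,-0.18,0,0,0,-0.2,0.11,0.012,-0.23,0,0,0,-0.2,0.12,0.012,-0.25,0,0,0,-0.2,0.12,0.012,-0.25,0,0,0,-0.2,0.12,0.012,-0.25,0,0,0,-0.2]'; python3 go.py .634 .0785 .1395 89 24
```

```text
clock: 20.9
tcp_pos: [0.6336, 0.0777, 0.1425]
orientation: [0.207, 0.009, 0.978, 0.0]
wrist_force: [-0.1, -0.4, 0.1]
finger_gap: 0.0369
grip_force: 20.6
0 [ 0.0021  0.004  -0.0151] [ 0.0009 -0.0004  0.0006] deg 0.2
180 [ 0.0021  0.004  -0.0151] [ 0.4061 -0.0017 -0.9136] deg 180.0
20.9 [0.6336 0.0777 0.1425] [-0.    0.18 -0.46  0.52 -0.    0.02] [-0.1 -0.4  0.1] 0.0369
```

```bash
python3 -m jog '[0.002,0.004,-0.008,0,0,0,-0.2,0.003,0.004,-0.015,0,0,0,-0.2,0.003,0.004,-0.015,0,0,0,-0.2]'; python3 -m jog '[0,0,0,0,0,0,-0.05,0,0,0,0,0,0,0.1,0,0,0,0,0,0,0.18,0,0,0,0,0,0,0.18,0,0,0,0,0,0,0.18,0,0,0,0,0,0,0.18]'; python3 -m jog '[-0.03,0,0.06,0,0,0,0.18,-0.08,0,0.16,0,0,0,0.18,-0.12,0,0.28,0,0,0,0.18,-0.12,0,0.4,0,0.033,0,0.18,-0.12,-0.2,0.4,0,0.066,0,0.18,-0.12,-0.4,0.4,0,0.1,0,0.3,-0.12,-0.6,0.4,0,0.133,0,0.5,-0.12,-0.8,0.4,0,0.133,0,0.5,-0.12,-1,0.4,0,0.133,0,0.5,-0.12,-1,0.4,0,0.133,0,0.5,-0.12,-1,0.4,0,0.133,0,0.5]'
cat > sp.py <<'E'
from h import *
for n in('scene','top'):
    im,d=shot(n,n+'p');C=cloud(n,d)
    for nm,x,y in [('mag',.5967,-.134),('pur',.430,-.1635),('wB',.426,-.2365)]: print(n,nm,find(n,C,x,y,.009,.02,.035))
    # rise above lane floor along the channel
    L=(C[...,0]-.3885)*np.cos(np.radians(24))+(C[...,2]-.022)*np.sin(np.radians(24)); H=-(C[...,0]-.3885)*np.sin(np.radians(24))+(C[...,2]-.022)*np.cos(np.radians(24))
    m=(abs(C[...,1]-.081)<.008)
    print(n,'lane height mm per 10mm',[int(np.nan_to_num(np.median(H[m&(abs(L-a)<.005)])*1e3,nan=-99)) if (m&(abs(L-a)<.005)).any() else None for a in np.arange(.005,.3,.01)])
if __name__=='__main__': save(np.hstack([np.load('/tmp/scenep.npz')['im'][140:260,230:350],np.load('/tmp/topp.npz')['im'][125:245,250:370]]),'lane_last.png',3)
E
python3 sp.py; python3 go.py .5967 -.134 .004 90
```

```text
clock: 21.15
tcp_pos: [0.6343, 0.0789, 0.1397]
orientation: [0.208, 0.009, 0.978, 0.0]
wrist_force: [0.4, -1.3, 0.2]
finger_gap: 0.0369
grip_force: 20.6
clock: 21.65
tcp_pos: [0.6342, 0.0789, 0.1394]
orientation: [0.207, 0.009, 0.978, 0.0]
wrist_force: [-0.2, -0.9, 0.2]
finger_gap: 0.0507
grip_force: 0.0
clock: 22.57
tcp_pos: [0.6103, -0.1238, 0.2184]
orientation: [-0.0, 0.011, 1.0, -0.001]
wrist_force: [0.9, 0.7, -0.4]
finger_gap: 0.0639
grip_force: 0.0
scene mag [ 5.974e-01 -1.336e-01  1.520e-02  2.030e-02  1.220e+02]
scene pur [ 4.311e-01 -1.640e-01  1.450e-02  1.990e-02  1.670e+02]
scene wB [ 4.258e-01 -2.373e-01  1.390e-02  1.960e-02  1.810e+02]
scene lane height mm per 10mm [13, 489, 504, 523, 542, 559, 576, 594, 598, 598, 607, 611, 0, -39, -1, -1, -2, -1, -2, -89, -67, -48, 0, -1, 0, 0, 0, 0, 0, 0]
top mag [ 5.969e-01 -1.335e-01  1.250e-02  1.940e-02  1.070e+02]
top pur [ 4.303e-01 -1.630e-01  1.260e-02  1.910e-02  1.150e+02]
top wB [ 4.274e-01 -2.351e-01  1.300e-02  1.900e-02  8.100e+01]
top lane height mm per 10mm [12, 10, 13, 12, -1, 0, -1, -1, 0, -1, 0, 0, -1, 0, 0, -1, 0, 0, -1, 708, 691, 0, 0, -1, 0, -1, 0, 0, -2, -3]
0 [-0.0667 -0.0655 -1.076 ] [ 0.0008 -0.0001  0.0057] deg 1.0
180 [-0.0667 -0.0655 -1.076 ] [-2.000e-04 -1.300e-03 -9.943e-01] deg 179.0
22.6667 [ 0.61   -0.1209  0.2192] [-0.32  0.41  0.16  1.32 -0.   -0.31] [-0.2 -0.4  0. ] 0.064
```

The first spool slid down and rests at the stop (0–40 mm). Magenta next.

```bash
python3 -m jog '[-0.066,-0.064,-0.2,0,0,0.005,0.5,-0.066,-0.064,-0.4,0,0,0.005,0.5,-0.066,-0.064,-0.6,0,0,0.005,0.5,-0.066,-0.064,-0.75,0,0,0.005,0.5,-0.066,-0.064,-0.85,0,0,0.005,0.5,-0.066,-0.064,-0.9,0,0,0.005,0.5,-0.066,-0.064,-0.9,0,0,0.005,0.5,-0.066,-0.064,-0.9,0,0,0.005,0.5]'; python3 go.py .597 -.1337 .005 90
```

```text
clock: 23.33
tcp_pos: [0.5975, -0.1329, 0.0403]
orientation: [0.0, 0.0, 1.0, -0.002]
wrist_force: [-0.4, 0.0, 1.2]
finger_gap: 0.0643
grip_force: 0.0
0 [-0.0024 -0.004  -0.1764] [0.0011 0.0002 0.0001] deg 0.2
180 [-0.0024 -0.004  -0.1764] [ 4.000e-04 -1.700e-03 -9.999e-01] deg 180.0
23.3333 [ 0.5975 -0.1329  0.0403] [-0.35  0.5  -0.16  0.91 -0.   -0.35] [-0.4  0.   1.2] 0.0643
```

```bash
python3 -m jog '[0,-0.004,-0.07,0,0,0,0.5,0,-0.004,-0.12,0,0,0,0.5,0,-0.004,-0.15,0,0,0,0.5,0,-0.004,-0.17,0,0,0,0.5,0,-0.004,-0.17,0,0,0,0.5,0,-0.004,-0.17,0,0,0,0.5]'; python3 -m jog '[0,0,0,0,0,0,0.2,0,0,0,0,0,0,0,0,0,0,0,0,0,-0.1,0,0,0,0,0,0,-0.2,0,0,0,0,0,0,-0.2,0,0,0,0,0,0,-0.2]' 20; python3 -m jog '[0,0,0.2,0,0,0,-0.2,0,0,0.4,0,0,0,-0.2,0,0,0.6,0,0,0,-0.2,0,0,0.8,0,0,0,-0.2,0,0,1,0,0,0,-0.2,0,0.2,1,0,0,0,-0.2,0,0.4,1,0,0,0,-0.2,0,0.6,1,0,0,0,-0.2,0,0.6,1,0,0,0,-0.2]'; python3 go.py .610 .0785 .193 89 24
```

```text
clock: 23.83
tcp_pos: [0.5972, -0.1347, 0.0057]
orientation: [0.0, 0.001, 1.0, -0.002]
wrist_force: [0.3, 0.1, 0.4]
finger_gap: 0.0644
grip_force: 0.0
clock: 24.33
tcp_pos: [0.5974, -0.1348, 0.006]
orientation: [0.0, 0.001, 1.0, -0.002]
wrist_force: [-0.4, 0.2, 5.2]
finger_gap: 0.037
grip_force: 20.1
clock: 25.08
tcp_pos: [0.5963, -0.0086, 0.2056]
orientation: [-0.0, -0.002, 1.0, -0.0]
wrist_force: [0.1, -0.3, -0.3]
finger_gap: 0.0366
grip_force: 20.5
0 [ 0.0683  0.4353 -0.0632] [ 0.0016 -0.1334 -0.0068] deg 24.0
180 [ 0.0683  0.4353 -0.0632] [-0.2064 -0.0021  0.9715] deg 178.8
25.0833 [ 0.5963 -0.0086  0.2056] [-0.15  0.36  0.05  1.26 -0.   -0.15] [ 0.1 -0.3 -0.3] 0.0366
```

```bash
python3 -m jog '[0.02,0.1,0.05,0,-0.033,0,-0.2,0.04,0.2,0.05,0,-0.066,0,-0.2,0.06,0.3,0.05,0,-0.1,0,-0.2,0.07,0.45,0.02,0,-0.133,-0.006,-0.2,0.07,0.45,-0.06,0,-0.133,-0.006,-0.2,0.07,0.45,-0.06,0,-0.133,-0.006,-0.2,0.07,0.45,-0.06,0,-0.133,-0.006,-0.2,0.07,0.45,-0.06,0,-0.133,-0.006,-0.2]'; python3 go.py .634 .0785 .1395 89 24
```

```text
clock: 25.75
tcp_pos: [0.6125, 0.0746, 0.1947]
orientation: [0.208, 0.011, 0.978, -0.002]
wrist_force: [0.1, 0.8, 0.6]
finger_gap: 0.0365
grip_force: 20.5
0 [ 0.1073  0.0195 -0.2761] [0.0018 0.0001 0.0019] deg 0.5
180 [ 0.1073  0.0195 -0.2761] [ 0.4065 -0.0038 -0.9125] deg 179.8
25.75 [0.6125 0.0746 0.1947] [-0.01  0.09 -0.42  0.64 -0.01  0.01] [0.1 0.8 0.6] 0.0365
```

```bash
python3 -m jog '[0.03,0.018,-0.06,0,0,0,-0.2,0.06,0.018,-0.12,0,0,0,-0.2,0.08,0.018,-0.18,0,0,0,-0.2,0.095,0.018,-0.23,0,0,0,-0.2,0.105,0.018,-0.265,0,0,0,-0.2,0.107,0.018,-0.27,0,0,0,-0.2,0.107,0.018,-0.27,0,0,0,-0.2,0.107,0.018,-0.27,0,0,0,-0.2]'; python3 -m jog '[0,0,0,0,0,0,-0.05,0,0,0,0,0,0,0.1,0,0,0,0,0,0,0.18,0,0,0,0,0,0,0.18,0,0,0,0,0,0,0.18,0,0,0,0,0,0,0.18]'; python3 -m jog '[-0.03,0,0.06,0,0,0,0.18,-0.08,0,0.16,0,0,0,0.18,-0.12,0,0.28,0,0,0,0.18,-0.12,0,0.4,0,0.033,0,0.18,-0.2,-0.2,0.4,0,0.066,0,0.18,-0.35,-0.4,0.4,0,0.1,0,0.3,-0.5,-0.6,0.4,0,0.133,0,0.5,-0.65,-0.8,0.4,0,0.133,0,0.5,-0.8,-1,0.4,0,0.133,0,0.5,-0.9,-1,0.4,0,0.133,0,0.5,-0.9,-1,0.4,0,0.133,0,0.5,-0.9,-1,0.4,0,0.133,0,0.5]'
python3 sp.py; python3 go.py .4305 -.1635 .005 90
```

```text
clock: 26.42
tcp_pos: [0.633, 0.0786, 0.14]
orientation: [0.208, 0.011, 0.978, -0.001]
wrist_force: [-0.1, 0.7, -0.3]
finger_gap: 0.0364
grip_force: 20.5
clock: 26.92
tcp_pos: [0.6325, 0.0789, 0.1396]
orientation: [0.208, 0.011, 0.978, -0.001]
wrist_force: [-0.9, 0.5, -0.4]
finger_gap: 0.0505
grip_force: 0.0
clock: 27.92
tcp_pos: [0.4507, -0.1225, 0.2195]
orientation: [-0.0, 0.012, 1.0, -0.004]
wrist_force: [0.9, -0.4, 0.7]
finger_gap: 0.0641
grip_force: 0.0
scene mag None
scene pur [ 4.305e-01 -1.638e-01  1.470e-02  2.020e-02  1.610e+02]
scene wB [ 4.255e-01 -2.374e-01  1.380e-02  1.980e-02  1.800e+02]
scene lane height mm per 10mm [13, 13, 12, 12, 12, 9, 11, 0, -28, -22, 0, 0, 0, -2, -2, -2, -3, -1, -1, -88, -68, -43, 0, 0, 0, 0, None, None, None, -156]
top mag None
top pur [ 4.307e-01 -1.630e-01  1.290e-02  1.940e-02  1.090e+02]
top wB [ 4.181e-01 -2.313e-01  1.280e-02  1.540e-02  3.000e+01]
top lane height mm per 10mm [12, 10, 13, 12, 12, 9, 13, 3, 0, 0, -1, 0, 0, -1, 0, -1, -1, 0, 0, 0, 0, -1, -1, -1, 0, 0, 0, -1, -3, -3]
0 [-0.1124 -0.211  -1.0739] [0.0023 0.0005 0.0067] deg 1.3
180 [-0.1124 -0.211  -1.0739] [ 8.000e-04 -3.600e-03 -9.933e-01] deg 178.8
28.0167 [ 0.453  -0.1213  0.2198] [-0.43  0.11 -0.24  1.22 -0.01 -0.41] [ 0.5  0.4 -0.2] 0.064
```

Two in a row. Purple next, with a narrower opening because the other white spool is close.

```bash
python3 -m jog '[-0.11,-0.2,-0.2,0,0,0.006,0.25,-0.11,-0.21,-0.4,0,0,0.006,0.25,-0.11,-0.21,-0.6,0,0,0.006,0.25,-0.11,-0.21,-0.75,0,0,0.006,0.25,-0.11,-0.21,-0.85,0,0,0.006,0.25,-0.11,-0.21,-0.9,0,0,0.006,0.25,-0.11,-0.21,-0.9,0,0,0.006,0.25,-0.11,-0.21,-0.9,0,0,0.006,0.25,-0.11,-0.21,-0.9,0,0,0.006,0.25]'; python3 go.py .4305 -.1635 .005 90
```

```text
clock: 28.77
tcp_pos: [0.4321, -0.1631, 0.0403]
orientation: [0.001, -0.0, 1.0, -0.004]
wrist_force: [-0.2, -0.6, 0.6]
finger_gap: 0.0533
grip_force: 0.0
0 [-0.0078 -0.0021 -0.1765] [ 0.0025  0.0006 -0.    ] deg 0.5
180 [-0.0078 -0.0021 -0.1765] [-9.000e-04  3.900e-03  9.999e-01] deg 180.0
28.7667 [ 0.4321 -0.1631  0.0403] [-0.53  0.25 -0.55  0.77 -0.01 -0.53] [-0.2 -0.6  0.6] 0.0533
```

```bash
python3 -m jog '[-0.006,-0.002,-0.07,0.002,0,0,0.25,-0.006,-0.002,-0.12,0.002,0,0,0.25,-0.006,-0.002,-0.15,0.002,0,0,0.25,-0.006,-0.002,-0.17,0.002,0,0,0.25,-0.006,-0.002,-0.17,0.002,0,0,0.25,-0.006,-0.002,-0.17,0.002,0,0,0.25]'; python3 -m jog '[0,0,0,0,0,0,0.1,0,0,0,0,0,0,0,0,0,0,0,0,0,-0.1,0,0,0,0,0,0,-0.2,0,0,0,0,0,0,-0.2,0,0,0,0,0,0,-0.2]' 20; python3 -m jog '[0,0,0.2,0,0,0,-0.2,0,0,0.4,0,0,0,-0.2,0,0,0.6,0,0,0,-0.2,0,0,0.8,0,0,0,-0.2,0.1,0.1,1,0,0,0,-0.2,0.25,0.3,1,0,0,0,-0.2,0.4,0.5,1,0,0,0,-0.2,0.55,0.65,1,0,0,0,-0.2,0.7,0.8,1,0,0,0,-0.2,0.88,0.8,1,0,0,0,-0.2,0.88,0.8,1,0,0,0,-0.2,0.88,0.8,1,0,0,0,-0.2]'; python3 go.py .610 .0785 .193 89 24
```

```text
clock: 29.27
tcp_pos: [0.4298, -0.1637, 0.0059]
orientation: [0.0, 0.001, 1.0, -0.001]
wrist_force: [-0.4, 0.4, -0.0]
finger_gap: 0.0534
grip_force: 0.0
clock: 29.77
tcp_pos: [0.4296, -0.1637, 0.006]
orientation: [0.0, 0.001, 1.0, -0.001]
wrist_force: [-1.3, 0.3, 5.4]
finger_gap: 0.037
grip_force: 19.8
clock: 30.77
tcp_pos: [0.6079, -0.0019, 0.204]
orientation: [0.0, -0.001, 1.0, -0.0]
wrist_force: [0.3, -0.6, -0.3]
finger_gap: 0.0371
grip_force: 20.6
0 [ 0.0107  0.402  -0.055 ] [ 0.0014 -0.1332 -0.0059] deg 24.0
180 [ 0.0107  0.402  -0.055 ] [-0.2068 -0.0017  0.9723] deg 178.9
30.7667 [ 0.6079 -0.0019  0.204 ] [-0.13  0.39  0.08  1.27 -0.   -0.14] [ 0.3 -0.6 -0.3] 0.0371
```

```bash
python3 -m jog '[0,0.1,0.05,0,-0.033,0,-0.2,0,0.2,0.05,0,-0.066,0,-0.2,0,0.3,0.05,0,-0.1,0,-0.2,0.01,0.41,0.02,0,-0.133,-0.006,-0.2,0.01,0.41,-0.055,0,-0.133,-0.006,-0.2,0.01,0.41,-0.055,0,-0.133,-0.006,-0.2,0.01,0.41,-0.055,0,-0.133,-0.006,-0.2,0.01,0.41,-0.055,0,-0.133,-0.006,-0.2]'; python3 go.py .634 .0785 .140 89 24
```

```text
clock: 31.43
tcp_pos: [0.6084, 0.0776, 0.196]
orientation: [0.208, 0.011, 0.978, -0.0]
wrist_force: [1.2, -0.5, -0.6]
finger_gap: 0.0367
grip_force: 20.6
0 [ 0.1281  0.0046 -0.2798] [0.0011 0.0002 0.0016] deg 0.4
180 [ 0.1281  0.0046 -0.2798] [ 0.4066 -0.0027 -0.9125] deg 179.8
31.4333 [0.6084 0.0776 0.196 ] [-0.    0.09 -0.42  0.64 -0.    0.02] [ 1.2 -0.5 -0.6] 0.0367
```

```bash
python3 -m jog '[0.03,0.004,-0.06,0,0,0,-0.2,0.06,0.004,-0.12,0,0,0,-0.2,0.09,0.004,-0.18,0,0,0,-0.2,0.11,0.004,-0.23,0,0,0,-0.2,0.122,0.004,-0.265,0,0,0,-0.2,0.126,0.004,-0.275,0,0,0,-0.2,0.126,0.004,-0.275,0,0,0,-0.2,0.126,0.004,-0.275,0,0,0,-0.2]'; python3 -m jog '[0,0,0,0,0,0,-0.05,0,0,0,0,0,0,0.1,0,0,0,0,0,0,0.18,0,0,0,0,0,0,0.18,0,0,0,0,0,0,0.18,0,0,0,0,0,0,0.18]'; python3 -m jog '[-0.03,0,0.06,0,0,0,0.18,-0.08,0,0.16,0,0,0,0.18,-0.12,0,0.28,0,0,0,0.18,-0.12,0,0.4,0,0.033,0,0.18,-0.2,-0.2,0.4,0,0.066,0,0.18,-0.35,-0.4,0.4,0,0.1,0,0.3,-0.5,-0.6,0.4,0,0.133,0,0.5,-0.65,-0.8,0.4,0,0.133,0,0.5,-0.8,-1,0.4,0,0.133,0,0.5,-0.9,-1,0.4,0,0.133,0,0.5,-0.9,-1,0.4,0,0.133,0,0.5,-0.9,-1,0.4,0,0.133,0,0.5]'
python3 sp.py; python3 go.py .426 -.2365 .040 90
```

```text
clock: 32.1
tcp_pos: [0.6328, 0.0791, 0.1398]
orientation: [0.208, 0.01, 0.978, -0.0]
wrist_force: [-0.4, -1.1, 0.6]
finger_gap: 0.0365
grip_force: 20.6
clock: 32.6
tcp_pos: [0.6325, 0.0793, 0.1396]
orientation: [0.208, 0.01, 0.978, -0.0]
wrist_force: [0.1, 0.5, -1.2]
finger_gap: 0.0504
grip_force: 0.0
clock: 33.6
tcp_pos: [0.4507, -0.1221, 0.2195]
orientation: [-0.0, 0.012, 1.0, -0.002]
wrist_force: [-0.9, 0.0, -0.4]
finger_gap: 0.0638
grip_force: 0.0
scene mag None
scene pur None
scene wB [ 4.252e-01 -2.372e-01  1.360e-02  1.970e-02  1.790e+02]
scene lane height mm per 10mm [12, 14, 12, 11, 12, 8, 10, 10, 11, -41, 13, 0, -1, -2, -1, -1, -1, -2, -1, -89, -68, -43, 0, 0, 0, -1, None, None, None, -155]
top mag None
top pur None
top wB [ 4.181e-01 -2.312e-01  1.260e-02  1.680e-02  2.900e+01]
top lane height mm per 10mm [13, 12, 12, 12, 12, 9, 13, 12, 12, 10, 13, 0, -1, -1, -1, -1, -1, 0, 0, 0, -1, 0, 0, -1, 0, -1, -1, -1, -2, -3]
0 [-0.135  -0.5779 -0.8991] [0.0015 0.0006 0.0066] deg 1.2
180 [-0.135  -0.5779 -0.8991] [ 9.000e-04 -2.400e-03 -9.934e-01] deg 178.8
33.7 [ 0.453  -0.1209  0.2198] [-0.43  0.11 -0.24  1.22 -0.   -0.41] [-0.5  0.   0.3] 0.0638
```

```bash
python3 -m jog '[-0.06,-0.2,-0.1,0,0,0.006,0.4,-0.1,-0.4,-0.25,0,0,0.006,0.4,-0.135,-0.578,-0.4,0,0,0.006,0.4,-0.135,-0.578,-0.6,0,0,0.006,0.4,-0.135,-0.578,-0.75,0,0,0.006,0.4,-0.135,-0.578,-0.85,0,0,0.006,0.4,-0.135,-0.578,-0.9,0,0,0.006,0.4,-0.135,-0.578,-0.9,0,0,0.006,0.4,-0.135,-0.578,-0.9,0,0,0.006,0.4,-0.135,-0.578,-0.9,0,0,0.006,0.4]'; python3 go.py .426 -.2365 .006 90
```

```text
clock: 34.53
tcp_pos: [0.4274, -0.2368, 0.0411]
orientation: [0.001, -0.0, 1.0, -0.003]
wrist_force: [0.5, -0.1, -0.6]
finger_gap: 0.06
grip_force: 0.0
0 [-0.0069  0.0014 -0.1753] [ 0.0021  0.0009 -0.0002] deg 0.4
180 [-0.0069  0.0014 -0.1753] [-0.0014  0.0033  0.9998] deg 180.0
34.5333 [ 0.4274 -0.2368  0.0411] [-0.67  0.29 -0.49  0.79 -0.   -0.67] [ 0.5 -0.1 -0.6] 0.06
```

```bash
python3 -m jog '[-0.005,0,-0.07,0.002,0,0,0.4,-0.005,0,-0.12,0.002,0,0,0.4,-0.005,0,-0.15,0.002,0,0,0.4,-0.005,0,-0.17,0.002,0,0,0.4,-0.005,0,-0.173,0.002,0,0,0.4,-0.005,0,-0.173,0.002,0,0,0.4]'; python3 -m jog '[0,0,0,0,0,0,0.1,0,0,0,0,0,0,0,0,0,0,0,0,0,-0.1,0,0,0,0,0,0,-0.2,0,0,0,0,0,0,-0.2,0,0,0,0,0,0,-0.2]' 20; python3 -m jog '[0,0,0.2,0,0,0,-0.2,0,0,0.4,0,0,0,-0.2,0,0,0.6,0,0,0,-0.2,0,0,0.8,0,0,0,-0.2,0.1,0.1,1,0,0,0,-0.2,0.25,0.3,1,0,0,0,-0.2,0.4,0.5,1,0,0,0,-0.2,0.55,0.65,1,0,0,0,-0.2,0.7,0.8,1,0,0,0,-0.2,0.9,1,1,0,0,0,-0.2,0.9,1,1,0,0,0,-0.2,0.9,1,1,0,0,0,-0.2]'; python3 go.py .610 .0785 .193 89 24
```

```text
clock: 35.03
tcp_pos: [0.4245, -0.2363, 0.0049]
orientation: [0.0, 0.0, 1.0, 0.001]
wrist_force: [-0.4, 0.8, 0.4]
finger_gap: 0.06
grip_force: 0.0
clock: 35.53
tcp_pos: [0.4247, -0.2366, 0.0053]
orientation: [0.0, 0.0, 1.0, 0.001]
wrist_force: [-1.3, 1.5, 5.8]
finger_gap: 0.037
grip_force: 19.9
clock: 36.53
tcp_pos: [0.6082, -0.0316, 0.2036]
orientation: [0.001, -0.003, 1.0, 0.002]
wrist_force: [-0.6, 0.1, -0.3]
finger_gap: 0.0368
grip_force: 20.6
0 [ 0.0091  0.5505 -0.053 ] [ 0.0004 -0.1327 -0.0073] deg 23.9
180 [ 0.0091  0.5505 -0.053 ] [-0.2074 -0.004   0.9713] deg 178.8
36.5333 [ 0.6082 -0.0316  0.2036] [-0.19  0.39  0.08  1.27  0.   -0.19] [-0.6  0.1 -0.3] 0.0368
```

```bash
python3 -m jog '[0,0.13,0.05,0,-0.033,0,-0.2,0,0.26,0.05,0,-0.066,0,-0.2,0,0.4,0.05,0,-0.1,0,-0.2,0.01,0.56,0.02,0,-0.133,-0.006,-0.2,0.01,0.57,-0.055,0,-0.133,-0.006,-0.2,0.01,0.57,-0.055,0,-0.133,-0.006,-0.2,0.01,0.57,-0.055,0,-0.133,-0.006,-0.2,0.01,0.57,-0.055,0,-0.133,-0.006,-0.2]'; python3 go.py .634 .0785 .140 89 24
```

```text
clock: 37.2
tcp_pos: [0.6079, 0.0768, 0.1952]
orientation: [0.208, 0.01, 0.978, 0.001]
wrist_force: [0.4, -0.5, -0.0]
finger_gap: 0.0366
grip_force: 20.6
0 [ 0.1305  0.0086 -0.2761] [0.0006 0.0002 0.0011] deg 0.2
180 [ 0.1305  0.0086 -0.2761] [ 0.4067 -0.0015 -0.9127] deg 179.9
37.2 [0.6079 0.0768 0.1952] [-0.    0.08 -0.43  0.64 -0.    0.02] [ 0.4 -0.5 -0. ] 0.0366
```

```bash
python3 -m jog '[0.03,0.008,-0.06,0,0,0,-0.2,0.06,0.008,-0.12,0,0,0,-0.2,0.09,0.008,-0.18,0,0,0,-0.2,0.11,0.008,-0.23,0,0,0,-0.2,0.122,0.008,-0.26,0,0,0,-0.2,0.127,0.008,-0.273,0,0,0,-0.2,0.127,0.008,-0.273,0,0,0,-0.2,0.127,0.008,-0.273,0,0,0,-0.2]'; python3 -m jog '[0,0,0,0,0,0,-0.05,0,0,0,0,0,0,0.1,0,0,0,0,0,0,0.18,0,0,0,0,0,0,0.18,0,0,0,0,0,0,0.18,0,0,0,0,0,0,0.18]'; python3 -m jog '[-0.03,0,0.06,0,0,0,0.18,-0.08,0,0.16,0,0,0,0.18,-0.12,0,0.28,0,0,0,0.18,-0.12,0,0.4,0,0.033,0,0.18,-0.2,-0.2,0.4,0,0.066,0,0.18,-0.35,-0.4,0.4,0,0.1,0,0.3,-0.5,-0.6,0.4,0,0.133,0,0.5,-0.65,-0.8,0.4,0,0.133,0,0.5,-0.8,-1,0.4,0,0.133,0,0.5,-0.9,-1,0.4,0,0.133,0,0.5,-0.9,-1,0.4,0,0.133,0,0.5,-0.9,-1,0.4,0,0.133,0,0.5]'
python3 -m jog '[0,-0.2,0.1,0,0,0,0.5,0,-0.4,0.1,0,0,0,0.5,0,-0.6,0.1,0,0,0,0.5,0,-0.6,0.1,0,0,0,0.5,0,-0.6,0.1,0,0,0,0.5]'
python3 sp.py; python3 sl.py
python3 - <<'E'
from h import *
a=np.load('/tmp/scenep.npz')['im'][130:340,150:420]; b=np.load('/tmp/topp.npz')['im'][120:260,160:415]
b=cv2.resize(b,(270,148)); save(np.vstack([a,b]),'fin.png',1.65)
for n in('scene','top'):
    C=cloud(n,np.load('/tmp/%sp.npz'%n)['d']); print(n,'jar',find(n,C,.433,.278,.05,.065,.035))
E
```

```text
clock: 37.87
tcp_pos: [0.6322, 0.079, 0.1396]
orientation: [0.208, 0.01, 0.978, 0.001]
wrist_force: [-0.1, 0.4, -0.4]
finger_gap: 0.0369
grip_force: 20.6
clock: 38.37
tcp_pos: [0.6319, 0.0793, 0.1394]
orientation: [0.208, 0.01, 0.978, 0.001]
wrist_force: [0.4, -0.3, 0.1]
finger_gap: 0.0505
grip_force: 0.0
clock: 39.37
tcp_pos: [0.4501, -0.1221, 0.2193]
orientation: [-0.0, 0.012, 1.0, -0.001]
wrist_force: [0.8, 0.6, 0.0]
finger_gap: 0.0641
grip_force: 0.0
clock: 39.78
tcp_pos: [0.4529, -0.2422, 0.239]
orientation: [0.001, 0.011, 1.0, -0.001]
wrist_force: [0.3, 1.7, -0.3]
finger_gap: 0.0639
grip_force: 0.0
scene mag None
scene pur None
scene wB None
scene lane height mm per 10mm [626, 647, 662, 534, 14, 280, 13, 13, 14, 1, 15, 13, 12, 5, 11, -1, -90, -2, -3, -89, -66, -41, 0, 0, 0, 0, 0, 0, 0, 0]
top mag None
top pur None
top wB None
top lane height mm per 10mm [14, 11, 12, 12, 13, 12, 13, 14, 13, 13, 14, 14, 12, 13, 12, 0, -1, -1, -1, -1, 0, 0, 0, -1, 0, -1, 0, 0, -3, -2]
scene 133 [0.4252 0.2665 0.0189] dz x,y mm 0.4 -0.3
top 289 [0.4294 0.2774 0.018 ] dz x,y mm 0.1 0.2
scene jar [4.324e-01 2.742e-01 5.590e-02 2.120e-02 9.500e+01]
top jar [4.343e-01 2.779e-01 5.620e-02 1.920e-02 1.370e+02]
```

View pics/fin.png

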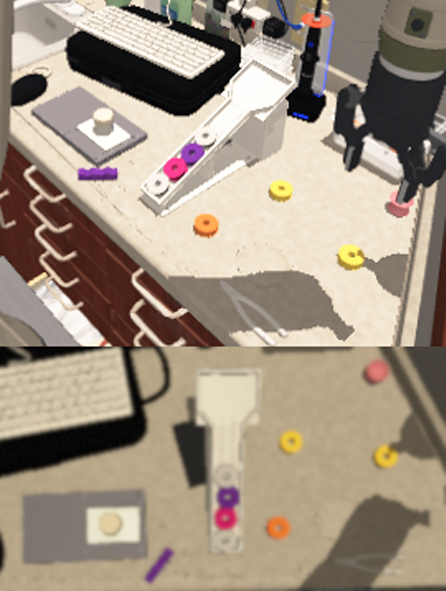

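The final view shows:
- The four grooved spools lie in a row against the stop, about (160,182) to (205,135).
- The jar stands mid-slab at (103,120).
- The slab is level and seated.
- The yellow and orange look-alikes and the other things are where they were.

```bash
python3 -c "
from workcell import env
print(env.hand_in())"
```

```text
the job is handed in; nothing more can be done
None
```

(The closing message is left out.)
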